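Move a picture book from the tall stand to the window stand

ROBOT

A 6-joint arm with a two-finger parallel gripper is mounted at the origin on the work surface. World frame = base frame: x ahead of the robot, y to its left, z up, the work surface at z = 0. Lengths are in m, angles in rad, forces in N, time in s.
With the tool pointing down it reaches from about 0.25 to 0.725 m from the base axis. Payload 4 kg.
Tool frame: the origin (TCP) lies midway between the tips of the shut fingers; the grasp point (between the pads) lies 19 mm behind it; z points along the fingers, y is the direction in which the jaws open and shut (so a half turn about z gives the same grasp; the last joint's range is limited). The gripper opens to 85 mm and grips with 20 to 120 N. Pads are 22 mm wide; open, the fingers measure 114 mm over their backs; the gripper's body (76 mm by 85 mm) begins 54 mm behind the grasp point. The pads swing forward as they close: fully open they stand 13 mm farther back than shut.
Start: joints at [1.18, 0.241, 0.005, 1.335, 0, 1.571], TCP at [0.19, 0.462, 0.231] pointing down, gripper open.
Joint ranges: [-2.72, 2.72], [-1.05, 1.87], [-1.09, 1.28], [-1.99, 2.15], [-1.42, 1.44], [-3.14, 3.14]. Speed limits (rad/s): [2.79, 2.79, 3.14, 3.14, 3.14, 3.14].

INTERFACE

Orientations are given as a unit quaternion [x, y, z, w].
In Python, from workcell import monitor, cams, order gives the robot as it stands.
- The arm moves only by the tool send_rows, never from a script. Its argument "moves" is a list of rows, each a list of 4 numbers: the shift along the tool's x, y, z as a fraction of full scale, then the turn about the tool's z as a fraction of full scale. A call has 1 to 20 rows; each row shifts and turns the commanded pose from where the row before left it, along the tool's axes as they then stand; what a row does not reach is not made up. Full scale, the value 1, is 100 cm for a shift and 0.1 rad for a turn. A row lasts 1/10 s, in which the tool goes at most 50 mm and 8.59 degrees, less where a joint would pass 70% of its speed; a pose out of reach is approached as far as the arm can. A call with a number of a shift or a turn outside -1 to 1 is refused whole. A call with a gripper value outside its range is refused whole. "claw" is the gripper's target within -1 to 1 (fully open at 1, half-way at 0, shut at -1), set as the call begins (left out, the last holds). The fingers move at their own pace and stop on an object; the grip force is fixed at half the most. Time passes only in rows, so rows that do not move let the fingers close. It gives the time, the measured TCP pose, the force and the opening at its end, in the units of the state.
- monitor.get_obs(): the state, without advancing time (a new reading comes with each control period).
- cams.camera(name): name is "scene" or "side" or "wrist"; returns (picture, depth): 480x640x3 uint8, blue, green, red; 480x640 float32, m along the optical axis (not along the pixel's ray), 0 where there is no reading.
- cams.camera_info(name): a dict with "intrinsics" (3x3 intrinsics, pixels), "T" (4x4, takes a point from camera to world coordinates); the wrist camera has in their place "mount" (4x4, takes a point from camera to tool coordinates, whose origin is the TCP and whose axes are the flange's). Camera axes: x right, y up, looking along -z (the intrinsics and any distortion apply to the point x, -y, -z); pixel columns grow to the right and rows downward; lengths in m; the calibration is good to about 2 mm. A picture is of the moment at which its call begins: read the wrist's pose just before it. camera_info takes no time and is no camera call.
- order.job_done(): hands the job in, once; it reports no verdict.
The state is a dict: "clock": time; "joint_pos": joint angles; "joint_vel": joint speeds; "tau": joint torques, N m; "eef_pos": TCP position; "tool_rot": TCP orientation; "ft_force": force on the tool from outside, world axes, zero at the start; "ft_torque": the same for the moment, N m; "grip_width": finger opening in m.
Only numpy, scipy, OpenCV 4.12 (cv2) and the standard library are available. Lean on these libraries where they do the work, as an engineer would, in place of code of your own. Each camera call takes 0.05 s, during which the arm holds its last target.

TASK

Slide the thin orange picture book sideways along the ledge of its tall oak stand, past either end, until about a third of it sticks out in the open, grip it there and carry it to the dark low-backed stand. Leave it there right way up with the front cover showing, flat against the backrest, down on the ledge and snug against the red end stop. Do not drop the book, and leave the mug, the blue novel and the bell where they are.

Things in the scene. Friction and masses are not known exactly. Their poses are not given: they have to be found in the camera images.
- book: Thin rigid closed hardback, orange, white panel with blue disc and bar on its front. 140 tall (x) by 180 long (y) by 10 mm thick (z), about 0.2 kg. Origin: centre of the back cover; z points out of the front cover, x from top edge to bottom edge: top edge at x = -70 mm, ends at y = +-90 mm. Starts on the oak stand: back cover on the backrest, bottom edge on the ledge, both ends within the backrest.
- book_top (a point): Middle of the book's top edge, 70 mm from its origin along its -x, halfway through its thickness.
- oak_stand: Light oak tall stand, screwed to the table, left of the middle, facing along its own +x (away from the robot and in towards the middle). Origin: under the centre of its 170 (x) x 230 (y) x 12 mm base plate; z up. Two slim props behind the backrest, 69 mm each side of its middle, 100 mm high; nothing reaches above the backrest. Both ends open, no end stop.
- oak_stand_face: Oak stand's backrest, sloping 62 degrees from level. Origin: middle of the line where it meets the ledge, 30 mm above the table; z points straight out of its face, x down the slope, y along the ledge. 230 mm wide (y = +-115), 150 mm up the slope (to x = -150, 10 mm above the book's top edge), 8 mm thick (z 0 to -8). Ledge as wide, at x = 0 to 8 mm, stands 26 mm out of the face, square to it.
- window_stand: Dark wooden low-backed stand, screwed to the table, right of the middle, built like the oak one, facing along its own +x, base plate 170 x 200 x 12 mm, origin under its centre. A red end stop, 10 mm thick, closes its +y end: inner face at y = +90 mm, reaching 60 mm up the slope from the ledge and 26 mm out of the face. The ledge grips: a book set down with its foot off the backrest stays so.
- window_stand_face: Dark stand's backrest: origin, axes, slope (62 degrees), height above the table and ledge as on the oak one, but 200 mm wide (y = +-100) and only 85 mm up the slope (to x = -85), so a seated book rises 55 mm above it. A book fully seated on backrest, ledge and end stop has its origin at x = -70, y = 0, z = 0 mm in this frame, axes parallel.
- mug: Blue ceramic mug, 76 mm across, 85 mm high, origin under its centre. Bystander.
- novel: Thick blue closed book lying flat, 120 x 170 x 30 mm, origin under its centre. Bystander.
- bell: Brass desk bell, 72 mm across, 50 mm high, origin under its centre. Bystander.
Mind the look-alikes: they are no part of the job. Of the things shaped like the book, the orange one is meant.

How it is judged:
On the way:
1. the book, still lying on the oak stand's backrest and ledge, sticks out at least 40 mm past one end of the stand (z of book in the frame of oak_stand_face between -0.006 and 0.006 m and x of book in the frame of oak_stand_face between -0.08 and -0.06 m and angle between the z axis of book and the z axis of oak_stand_face, either way round below 0.08 rad and (y of book in the frame of oak_stand_face above 0.065 m or y of book in the frame of oak_stand_face below -0.065 m)), for 0.2 s.
At the end, for the whole second after the job is handed in: The book rests, released, on the dark stand: back cover within 4 mm of the backrest, bottom edge within 5 mm of the ledge, +y end within 5 mm of the red end stop, square within 0.06 rad, right way up, front cover out (x of book in the frame of window_stand_face between -0.075 and -0.065 m and y of book in the frame of window_stand_face between -0.005 and 0.005 m and z of book in the frame of window_stand_face between -0.004 and 0.004 m and angle between the z axis of book and the z axis of window_stand_face, either way round below 0.06 rad and angle between the y axis of book and the y axis of window_stand_face, either way round below 0.06 rad and x of book_top in the frame of window_stand_face below -0.12 m and linear speed of book below 0.02 m/s and angular speed of book below 0.1 rad/s); the robot touches nothing.
It fails at once if the book is dropped (its centre falls below 50 mm; on a stand it is at 92 mm) (height (world z) of book below 0.05 m).
It fails at once if the mug is moved more than 30 mm (distance of mug from where it was at the start of the episode above 0.03 m).
It fails at once if the novel is moved more than 30 mm (distance of novel from where it was at the start of the episode above 0.03 m).
It fails at once if the bell is moved more than 30 mm (distance of bell from where it was at the start of the episode above 0.03 m).
It also fails if it takes over 69 s, if anything falls off the work surface, if the arm or the gripper's body presses on something with over 40 N, if the wrist force passes 120 N, or if a joint passes its speed limit or range.

## Working session

There is one attempt and no reset: what is moved stays moved. The work goes in short steps, Python scripts to look and compute and a tool call to move; the robot and the scene stay as the last step left them, time stands still between calls to the robot, and variables do not carry over. Pictures are saved under pics/ and viewed, and the job is handed in when it is done.

Besides the shell and the picture viewer there is one more tool, called after "Call:" by a JSON object that holds its "op" and its "data", one argument or row to a line. send_rows: Moves the arm, as the interface text tells. Its arguments: {"type":"object","properties":{"moves":{"type":"array","items":{"type":"array","items":{"type":"number","minimum":-1,"maximum":1}}},"claw":{"type":"number"}},"required":["moves"]}

```bash
mkdir -p pics; ls
python3 - <<'E'
from workcell import monitor,cams
import cv2,numpy as np
np.set_printoptions(precision=4,suppress=True)
print(monitor.get_obs())
for n in("scene","side","wrist"):
    im,d=cams.camera(n); cv2.imwrite(f"pics/{n}0.png",im); np.savez(f"pics/{n}0.npz",im=im,d=d); print(n,cams.camera_info(n))
E
```

```text
pics
{'clock': 0.0, 'joint_pos': array([ 1.18  ,  0.2414,  0.0037,  1.3352, -0.    ,  1.5708]), 'joint_vel': array([-0.0001,  0.0001,  0.0006,  0.0006, -0.0007, -0.0004]), 'tau': array([ -0.0004, -37.2317,  25.2408,   0.0171,  -0.    ,  -0.    ]), 'eef_pos': array([0.1902, 0.4617, 0.2304]), 'tool_rot': array([ 0.1942,  0.981 , -0.001 , -0.0002]), 'ft_force': array([ 0.6178,  0.3151, -0.8174]), 'ft_torque': array([ 0.0512, -0.0206, -0.0078]), 'grip_width': 0.08534444049159724}
scene {'intrinsics': array([[518.8518,   0.    , 325.9584],
       [  0.    , 518.8518, 241.1428],
       [  0.    ,   0.    ,   1.    ]]), 'T': array([[ 0.4737, -0.5609,  0.679 ,  1.4166],
       [ 0.8806,  0.3112, -0.3573, -0.2837],
       [-0.0109,  0.7672,  0.6413,  0.9679],
       [ 0.    ,  0.    ,  0.    ,  1.    ]])}
side {'intrinsics': array([[493.355 ,   0.    , 323.3674],
       [  0.    , 493.355 , 239.1318],
       [  0.    ,   0.    ,   1.    ]]), 'T': array([[ 0.8957,  0.2882, -0.3387,  0.0834],
       [-0.4445,  0.5996, -0.6655, -0.6576],
       [ 0.0113,  0.7466,  0.6651,  0.9728],
       [ 0.    ,  0.    ,  0.    ,  1.    ]])}
wrist {'intrinsics': array([[363.8979,   0.    , 317.6997],
       [  0.    , 363.8979, 237.2045],
       [  0.    ,   0.    ,   1.    ]]), 'mount': array([[-0.0002,  0.9506,  0.3103,  0.0807],
       [ 1.    ,  0.0002,  0.0001, -0.0001],
       [-0.    ,  0.3103, -0.9506, -0.1425],
       [ 0.    ,  0.    ,  0.    ,  1.    ]])}
```

View pics/scene0.png

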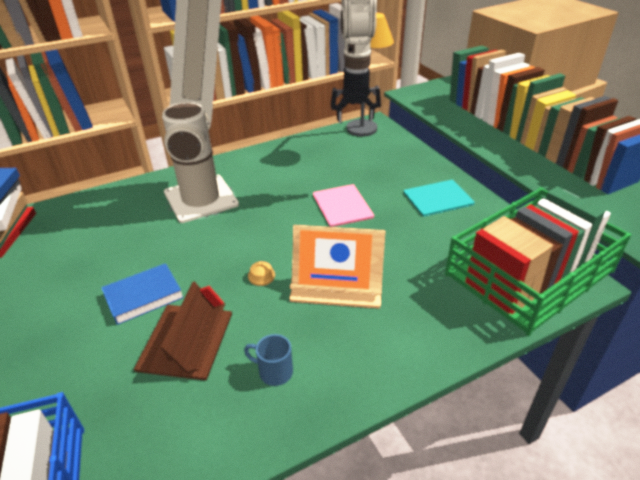

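View pics/side0.png

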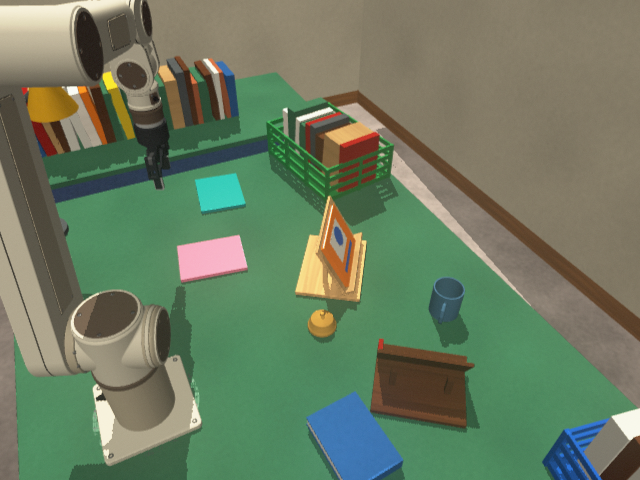

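View pics/wrist0.png

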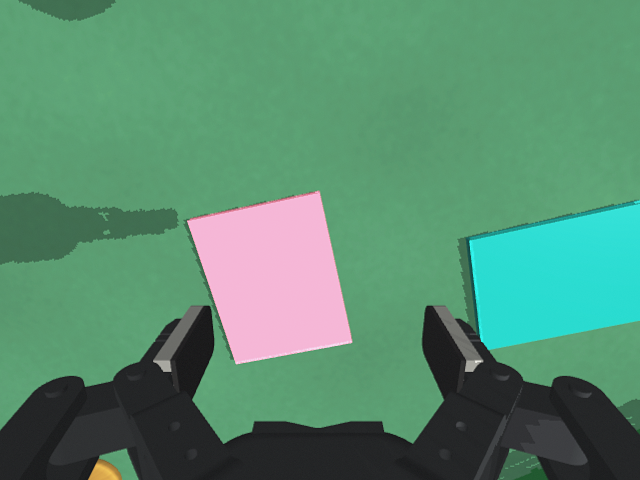

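Candidates for the book: an orange panel on the oak stand at scene (338,260) and side (340,240). Look-alikes are the pink pad (342,205), teal pad (438,197), blue novel (142,292), and orange spines on the back shelves. The one on the oak stand fits the description; I'll check it in a crop.

```bash
cat > h.py <<'E'
import numpy as np,cv2
from workcell import monitor,cams
np.set_printoptions(precision=4,suppress=True)
def cloud(n,d,T=None):
    i=cams.camera_info(n);K=i['intrinsics']
    if T is None:T=i['T']
    v,u=np.mgrid[:480,:640]
    x=(u-K[0,2])/K[0,0]*d; y=-(v-K[1,2])/K[1,1]*d
    P=np.stack([x,y,-d],-1)
    return P@T[:3,:3].T+T[:3,3]
def proj(n,P,T=None):
    i=cams.camera_info(n);K=i['intrinsics']
    if T is None:T=i['T']
    q=(np.atleast_2d(P)-T[:3,3])@T[:3,:3]
    return np.stack([K[0,0]*q[:,0]/-q[:,2]+K[0,2],-K[1,1]*q[:,1]/-q[:,2]+K[1,2]],-1)
from scipy.spatial.transform import Rotation as R
def wristT(o):
    T=np.eye(4);T[:3,:3]=R.from_quat(o['tool_rot']).as_matrix();T[:3,3]=o['eef_pos']
    return T@cams.camera_info('wrist')['mount']
E
python3 - <<'E'
from h import *
s=np.load('pics/scene0.npz');im=s['im'];P=cloud('scene',s['d'])
c=im[205:320,270:405];a=cv2.resize(c,None,fx=4,fy=4,interpolation=2)
cv2.imwrite('pics/c1.png',a)
c=im[270:390,90:310];cv2.imwrite('pics/c2.png',cv2.resize(c,None,fx=3.5,fy=3.5,interpolation=2))
t=np.load('pics/side0.npz');im2=t['im']
c=im2[180:320,280:400];d=im2[300:460,330:500]
cv2.imwrite('pics/c3.png',cv2.resize(c,None,fx=4,fy=4,interpolation=2));cv2.imwrite('pics/c4.png',cv2.resize(d,None,fx=3.5,fy=3.5,interpolation=2))
Q=cloud('side',t['d'])
hsv=cv2.cvtColor(im,cv2.COLOR_BGR2HSV)
print('table z',np.median(P[380:420,330:400,2]),np.median(Q[200:220,250:260,2]))
def plane(p):
    for _ in range(5):
        c=p.mean(0);n=np.linalg.svd(p-c,full_matrices=False)[2][2]
        r=(p-c)@n;p=p[abs(r)<max(2.5*np.median(abs(r)),1e-4)]
    return c,n*np.sign(n[2]),np.std((p-c)@n),len(p)
c,n,sd,k=plane(P[235:285,305:368].reshape(-1,3));print('book',c,n,sd,k,'slope',np.degrees(np.arccos(n[2])),'yaw',np.degrees(np.arctan2(n[1],n[0])))
for nm,(v,u) in dict(bell=(272,262),mug=(345,275),novel=(290,140),dark=(330,180),darkface=(325,205)).items(): print(nm,P[v,u])
E
```

```text
table z -0.0016475100400134002 -0.0011629969374982174
book [0.569  0.1895 0.0962] [ 0.7255 -0.504   0.4687] 0.0016918018281785125 2520 slope 62.04968335159179 yaw -34.786741153700355
bell [0.4558 0.0305 0.0323]
mug [ 0.7069 -0.0424  0.0493]
novel [ 0.3599 -0.2673  0.0258]
dark [ 0.5924 -0.219   0.0822]
darkface [ 0.5564 -0.1585  0.029 ]
```

View pics/c1.png

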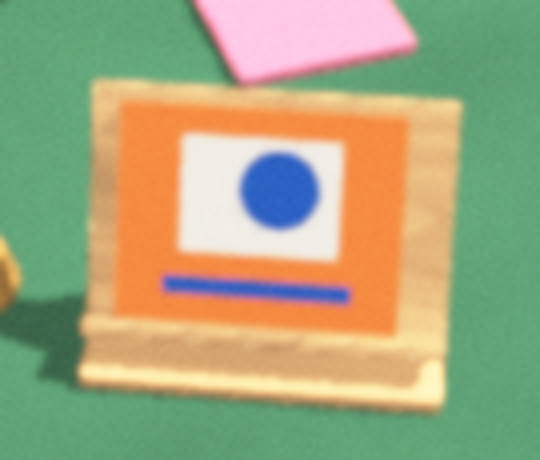

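View pics/c2.png

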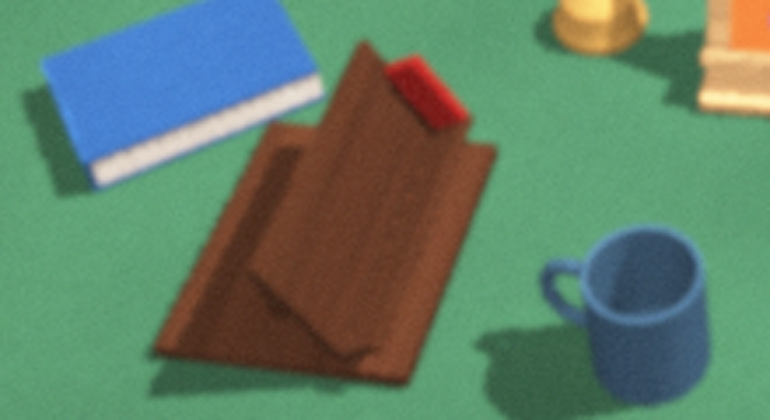

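View pics/c3.png

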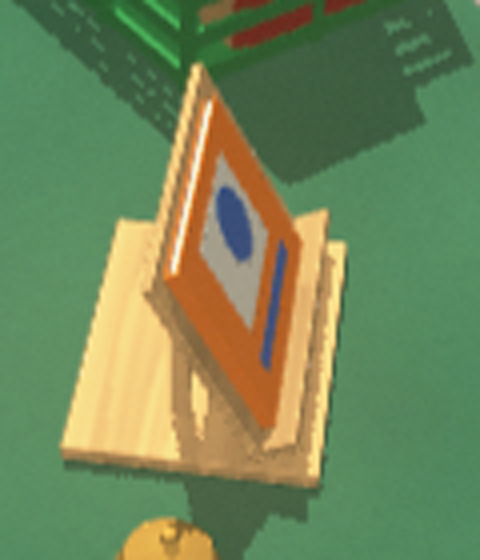

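View pics/c4.png

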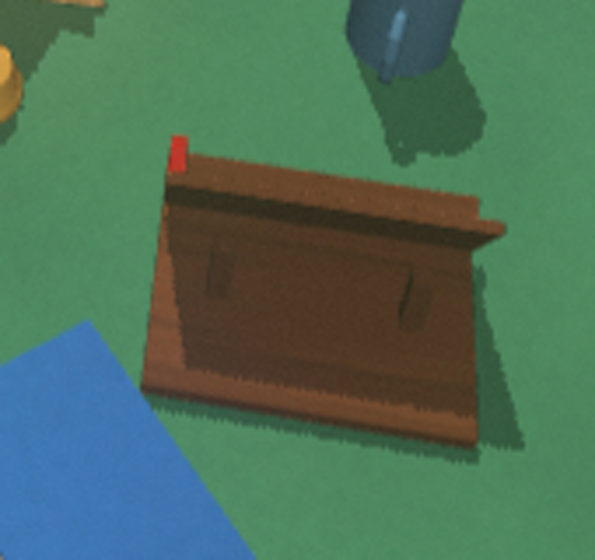

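Scene crop: the orange book with white panel, blue disc and bar sits on the oak stand. Its face spans about (299,230)–(372,288), so the choice is confirmed. The dark stand is at (180,335), with the red stop at (212,297).

```bash
cat > fit.py <<'E'
from h import *
from scipy.optimize import least_squares
a=np.radians(62);
def stand(p,L,kp):
    x,y,w,f=p
    Xs=np.array([np.cos(w),np.sin(w),0]);Ys=np.array([-np.sin(w),np.cos(w),0]);Z=np.array([0,0,1.])
    o=np.array([x,y,0])
    fx=np.cos(a)*Xs*1-np.sin(a)*Z; fz=np.sin(a)*Xs+np.cos(a)*Z
    F=np.stack([fx,Ys,fz],1);fo=o+f*Xs+0.03*Z
    out=[]
    for k in kp:
        out.append(o+k[1]*Xs+k[2]*Ys+k[3]*Z if k[0]=='b' else fo+F@np.array(k[1:]))
    return np.array(out),F,fo
def solve(obs,p0):
    def res(p):
        r=[]
        for cam,k,uv in obs:
            P,_,_=stand(p,0,[k]);r.append(proj(cam,P)[0]-uv)
        return np.ravel(r)
    s=least_squares(res,p0,loss='soft_l1',f_scale=2);return s.x,res(s.x).reshape(-1,2)
E
python3 - <<'E'
from fit import *
b=lambda x,y:('b',x,y,.012)
S=lambda u,v:(90+u/3.5,270+v/3.5)
S1=lambda u,v:(270+u/4,205+v/4)
D=lambda u,v:(330+u/3.5,300+v/3.5)
D1=lambda u,v:(280+u/4,180+v/4)
dark=[('scene',b(-.085,-.1),S(155,350)),('scene',b(.085,-.1),S(408,378)),('scene',b(.085,.1),S(497,147)),('scene',b(-.085,.1),S(275,125)),
('side',b(-.085,.1),D(143,385)),('side',b(-.085,-.1),D(475,438)),('scene',('f',-.085,.1,-.0),S(368,42)),('scene',('f',-.085,-.1,0),S(250,268))]
p,r=solve(dark,[.57,-.2,.9,.0]);print('dark',p,np.degrees(p[2]));print(r)
np.save('dark.npy',p)
oak=[('side',b(-.085,.115),D1(120,220)),('side',b(-.085,-.115),D1(62,452)),('side',b(.085,-.115),D1(320,483)),('side',b(.085,.115),D1(347,243)),
('scene',('f',-.15,-.115,0),S1(93,82)),('scene',('f',-.15,.115,0),S1(462,102)),('scene',('f',0,-.115,.026),S1(80,378)),('scene',('f',0,.115,.026),S1(443,403)),]
oak[-2:]=[('scene',('f',0,-.115,.026),S1(78,365)),('scene',('f',0,.115,.026),S1(442,390))]
p2,r=solve(oak,[.5,.22,-.6,.0]);print('oak',p2,np.degrees(p2[2]));print(r);np.save('oak.npy',p2)
for cam,nm in(('scene','o1'),('side','o2')):
    im=np.load(f'pics/{cam}0.npz')['im'].copy();im=cv2.resize(im,None,fx=2,fy=2)
    for p,w,h in((p,.1,.085),(p2,.115,.15)):
        for kp in([b(-.085,-w),b(.085,-w),b(.085,w),b(-.085,w)],[('f',0,-w,0),('f',0,w,0),('f',-h,w,0),('f',-h,-w,0)],[('f',0,-w,0),('f',0,w,0),('f',0,w,.026),('f',0,-w,.026)]):
            q=(proj(cam,stand(p,0,kp)[0])*2).astype(int);cv2.polylines(im,[q],True,(255,0,255),1)
    y0,x0=(360,160) if cam=='scene' else (300,480)
    cv2.imwrite(f'pics/{nm}.png',im[y0:y0+600,x0:x0+700])
E
```

```text
dark [ 0.5581 -0.2106  0.9235  0.0446] 52.91212800833405
[[-1.6914 -1.0588]
 [-0.8425  0.3099]
 [ 0.2203 -1.0216]
 [-1.4502 -1.9317]
 [ 0.3598 -3.7958]
 [ 1.6223 -1.9302]
 [-0.3963 -1.179 ]
 [ 0.3907  0.4563]]
oak [ 0.553   0.202  -0.5999  0.0636] -34.369230768231446
[[-0.2835 -1.7581]
 [ 0.2469 -2.8361]
 [ 0.4387 -3.3234]
 [ 0.2026 -1.743 ]
 [-1.8999  4.0788]
 [-1.3887  4.5032]
 [-1.4301 -5.9   ]
 [-0.1526 -5.7838]]
```

View pics/o1.png

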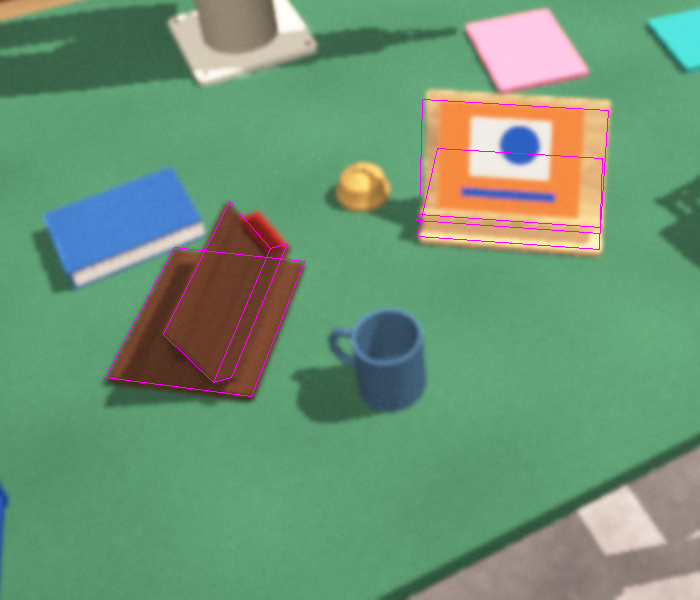

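View pics/o2.png

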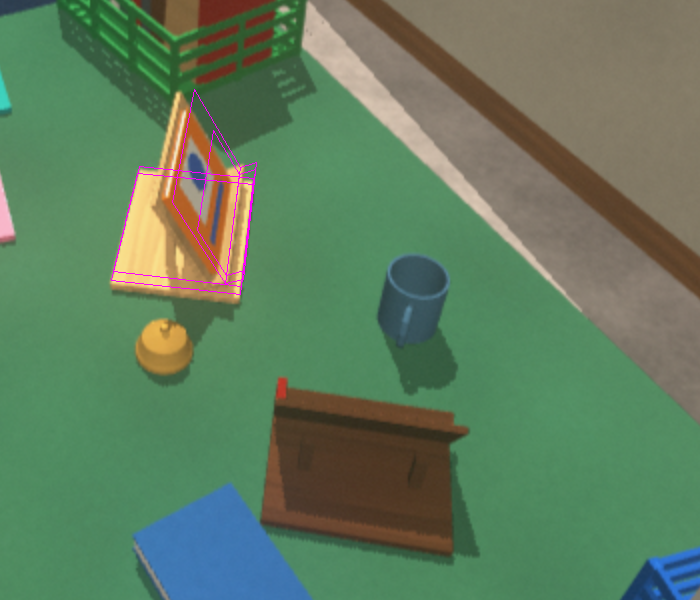

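Run:
```python
from fit import *
b=lambda x,y:('b',x,y,.012)
S1=lambda u,v:(270+u/4,205+v/4)
D1=lambda u,v:(280+u/4,180+v/4)
oak=[('side',b(-.085,.115),D1(120,220)),('side',b(-.085,-.115),D1(62,448)),('side',b(.085,-.115),D1(320,478)),('side',b(.085,.115),D1(347,243)),
('scene',('f',-.15,-.115,0),S1(93,86)),('scene',('f',-.15,.115,0),S1(462,106)),('scene',('f',0,-.115,.026),S1(80,318)),('scene',('f',0,.115,.026),S1(446,345)),('side',('f',-.15,.115,0),D1(200,68)),('side',('f',-.15,-.115,0),D1(155,292)),('side',('f',0,-.115,.026),D1(295,445)),('side',('f',0,.115,.026),D1(328,212))]
p2,r=solve(oak,[.5,.22,-.6,.0]);print('oak',p2,np.degrees(p2[2]));print(r);np.save('oak.npy',p2)
pd=np.load('dark.npy')
for cam,nm in(('scene','o3'),('side','o4')):
    im=np.load(f'pics/{cam}0.npz')['im'].copy();im=cv2.resize(im,None,fx=3,fy=3)
    for p,w,h in((pd,.1,.085),(p2,.115,.15)):
        for kp in([b(-.085,-w),b(.085,-w),b(.085,w),b(-.085,w)],[('f',0,-w,0),('f',0,w,0),('f',-h,w,0),('f',-h,-w,0)],[('f',0,-w,0),('f',0,w,0),('f',0,w,.026),('f',0,-w,.026)]):
            q=(proj(cam,stand(p,0,kp)[0])*3).astype(int);cv2.polylines(im,[q],True,(255,0,255),1)
    y0,x0=(600,390) if cam=='scene' else (560,840)
    cv2.imwrite(f'pics/{nm}.png',im[y0:y0+600,x0:x0+780])
# book
s=np.load('pics/scene0.npz');P=cloud('scene',s['d'])
_,F,fo=stand(p2,0,[])
hsv=cv2.cvtColor(s['im'],cv2.COLOR_BGR2HSV)
m=((hsv[...,0]>5)&(hsv[...,0]<16)&(hsv[...,1]>150)&(hsv[...,2]>150));m[:225]=0;m[295:]=0;m[:,:285]=0;m[:,390:]=0
m=cv2.morphologyEx(m.astype(np.uint8),cv2.MORPH_CLOSE,np.ones((31,31)))
q=(P[m>0]-fo)@F
print('book in face: y',np.percentile(q[:,1],[1,99]),'x',np.percentile(q[:,0],[1,99]),'z med',np.median(q[:,2]))
t=np.load('pics/side0.npz');Q=cloud('side',t['d']);q=(Q[215:255,335:348].reshape(-1,3)-fo)@F;print('side z med',np.median(q,0))
print('face origin',fo); _,Fd,fd=stand(pd,0,[]);print('dark fo',fd)
for pt,Fm,f in((np.array([-.12,.0,0]),F,fo),(np.array([-.12,-.09,0]),Fd,fd)): print(f+Fm@pt)
```

```text
oak [ 0.5516  0.1994 -0.6022  0.0451] -34.50537546730789
[[-0.2632 -1.1405]
 [ 0.0418 -1.0687]
 [ 0.3206 -1.1679]
 [ 0.2952 -1.0193]
 [-1.88   -1.5504]
 [-2.408  -1.1224]
 [-1.9611  0.5717]
 [-2.2161  0.1904]
 [ 0.7973 -2.2143]
 [-0.3908 -1.6559]
 [ 0.6649 -1.5868]
 [-0.0686 -1.6607]]
book in face: y [-0.0909  0.0865] x [-0.1389 -0.0021] z med 0.008795741165191105
side z med [-0.077   0.0217  0.0081]
face origin [0.5887 0.1739 0.03  ]
dark fo [ 0.585  -0.1751  0.03  ]
[0.5423 0.2058 0.136 ]
[ 0.6228 -0.2743  0.136 ]
```

View pics/o3.png

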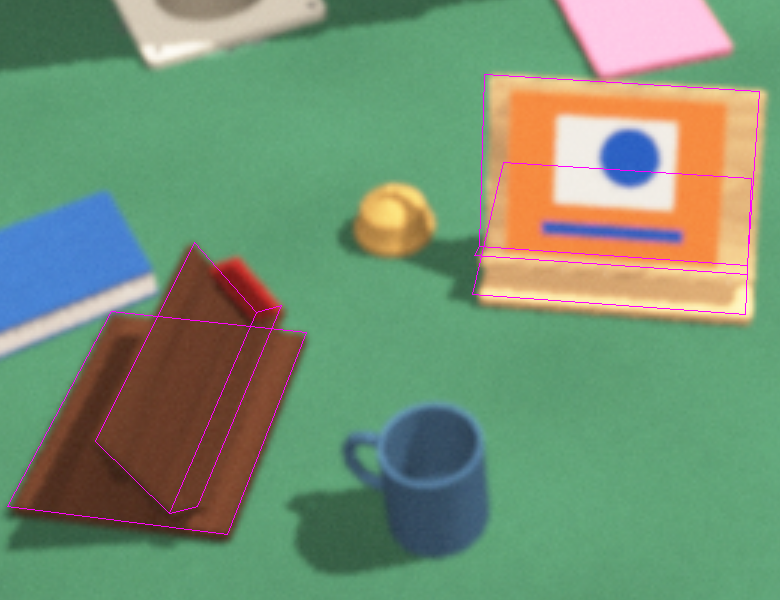

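View pics/o4.png

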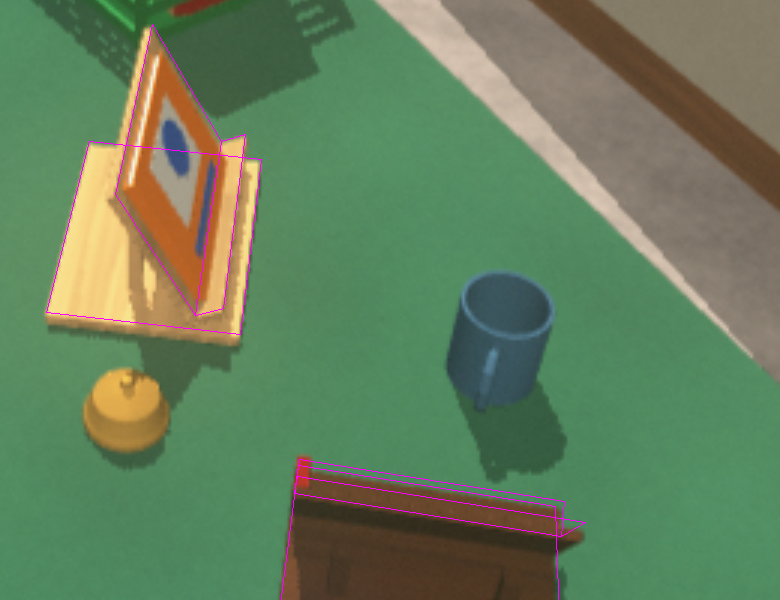

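```bash
cat >> fit.py <<'E'
def tgt(name,u,v,z):
    p=np.load(name+'.npy');_,F,fo=stand(p,0,[])
    Xs=np.array([np.cos(p[2]),np.sin(p[2]),0]);Ys=np.array([-np.sin(p[2]),np.cos(p[2]),0])
    P=fo+u*Xs+v*Ys;P[2]=z;return P,p[2]
def where(name):
    o=monitor.get_obs();p=np.load(name+'.npy');_,F,fo=stand(p,0,[])
    M=R.from_quat(o['tool_rot']).as_matrix();d=o['eef_pos']-fo;c,s=np.cos(p[2]),np.sin(p[2])
    ya=np.arctan2(M[1,1],M[0,1]);turn=-(p[2]-ya);turn=(turn+np.pi)%(2*np.pi)-np.pi
    print('t',round(o['clock'],2),'uvz',np.array([d@[c,s,0],d@[-s,c,0],o['eef_pos'][2]]),'turn needed',round(turn,4),'grip',round(o['grip_width'],4),'F',o['ft_force'],'q',o['joint_pos'])
    return o,M
def delta(name,u,v,z):
    o,M=where(name);P,w=tgt(name,u,v,z)
    print('tool delta (m)',M.T@(P-o['eef_pos']),'r',np.hypot(*P[:2]),'target',P)
E
python3 - <<'E'
from fit import *
delta('oak',-.0115,.117,.085)
P=cloud('scene',np.load('pics/scene0.npz')['d'])
for v,u in((245,455),(300,530),(215,545),(265,462)):print(P[v,u])
E
```

```text
t 0.15 uvz [-0.4915  0.0116  0.2306] turn needed 1.7822 grip 0.0857 F [ 0.5503 -0.6006  0.2001] q [ 1.18    0.2413  0.004   1.3352 -0.      1.5708]
tool delta (m) [-0.4914  0.0025  0.1456] r 0.7023843337037614 target [0.6456 0.2768 0.085 ]
[0.6649 0.4909 0.0911]
[0.8582 0.5859 0.0146]
[0.7539 0.6892 0.1746]
[0.6675 0.5289 0.0058]
```

Call:
{"op": "send_rows", "data": {
  "moves": [
    [0,0,0,1],
    [0,0,0,1],
    [0,0,0,1],
    [0,0,0,1],
    [0,0,0,1],
    [0,0,0,1],
    [0,0,0,1],
    [0,0,0,1],
    [0,0,0,1],
    [0,0,0,1],
    [0,0,0,1],
    [0,0,0,1],
    [0,0,0,1],
    [0,0,0,1],
    [0,0,0,1],
    [0,0,0,1],
    [0,0,0,1],
    [0,0,0,0.8]
  ],
  "claw": -1
}}

```text
clock: 1.95
eef_pos: [0.2384, 0.4368, 0.2309]
tool_rot: [0.866, 0.499, -0.013, -0.018]
ft_force: [-0.2, 0.5, -0.0]
grip_width: 0.0001
```

```bash
python3 -c "
from fit import *
delta('oak',-.0115,.117,.2)"
```

```text
t 1.95 uvz [-0.4377  0.0183  0.2309] turn needed 0.0769 grip 0.0001 F [-0.1888  0.4871 -0.0124] q [1.0446 0.2393 0.0015 1.3372 0.0436 3.1406]
tool delta (m) [0.0658 0.4334 0.0118] r 0.7023843337037614 target [0.6456 0.2768 0.2   ]
```

Call:
{"op": "send_rows", "data": {
  "moves": [
    [0.006,0.045,0,0],
    [0.006,0.045,0,0],
    [0.006,0.045,0,0],
    [0.006,0.045,0,0],
    [0.006,0.045,0,0],
    [0.006,0.045,0,0],
    [0.006,0.045,0,0],
    [0.006,0.045,0,0],
    [0.006,0.04,0,0],
    [0,0,0,0],
    [0,0,0,0]
  ]
}}

```text
clock: 3.05
eef_pos: [0.6114, 0.283, 0.212]
tool_rot: [0.866, 0.499, -0.014, -0.018]
ft_force: [-0.6, -0.4, 0.9]
grip_width: 0.0003
```

```bash
python3 -c "
from fit import *
delta('oak',-.0115,.117,.2)
print(monitor.get_obs()['tool_rot'])"
```

```text
t 3.05 uvz [-0.0432  0.1027  0.212 ] turn needed 0.076 grip 0.0003 F [-0.6498 -0.358   0.8561] q [0.4184 0.6414 0.5713 1.5317 0.0334 2.5148]
tool delta (m) [0.0119 0.0332 0.0105] r 0.7023843337037614 target [0.6456 0.2768 0.2   ]
[ 0.8664  0.4988 -0.0137 -0.0182]
```

```bash
cat >> fit.py <<'E'
def tilt(name):
    M=R.from_quat(monitor.get_obs()['tool_rot']).as_matrix();w=np.load(name+'.npy')[2]
    c,s=np.cos(w),np.sin(w);print('tool z in stand axes',M[:,2]@[c,s,0],M[:,2]@[-s,c,0],M[2,2])
E
python3 -c "
from fit import *
tilt('oak');tilt('dark')"
```

```text
tool z in stand axes -0.044677162633431966 -0.008915013158371158 -0.998961697803981
tool z in stand axes -0.010919013885078443 0.04423009672570844 -0.998961697803981
```

Call:
{"op": "send_rows", "data": {
  "moves": [
    [0.006,0.016,0,0.76],
    [0.006,0.016,0,0],
    [0,0,0,0],
    [0,0,0,0]
  ]
}}

```text
clock: 3.45
eef_pos: [0.6433, 0.2779, 0.2126]
tool_rot: [0.884, 0.467, -0.013, -0.018]
ft_force: [-0.0, -0.3, -0.3]
grip_width: -0.0
```

```bash
python3 -c "
from fit import *
tilt('oak');delta('oak',-.0115,.117,.085)
o=monitor.get_obs()
im,d=cams.camera('wrist');cv2.imwrite('pics/w1.png',im)
im,d=cams.camera('side');cv2.imwrite('pics/s1.png',cv2.resize(im[60:330,220:500],None,fx=2.2,fy=2.2))"
```

```text
tool z in stand axes -0.04356517394035235 -0.0070840149004905515 -0.9990254713231475
t 3.45 uvz [-0.014   0.1166  0.2126] turn needed 0.0032 grip -0.0 F [-0.0212 -0.3329 -0.2573] q [0.3936 0.7091 0.694  1.5853 0.0327 2.5628]
tool delta (m) [0.0012 0.0081 0.1274] r 0.7023843337037614 target [0.6456 0.2768 0.085 ]
```

View pics/w1.png

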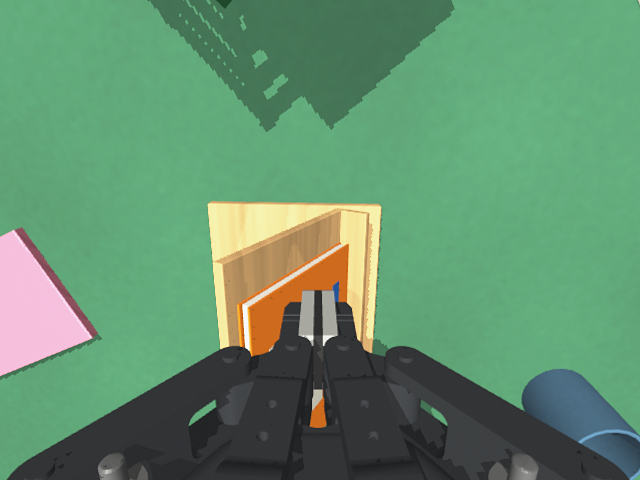

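View pics/s1.png

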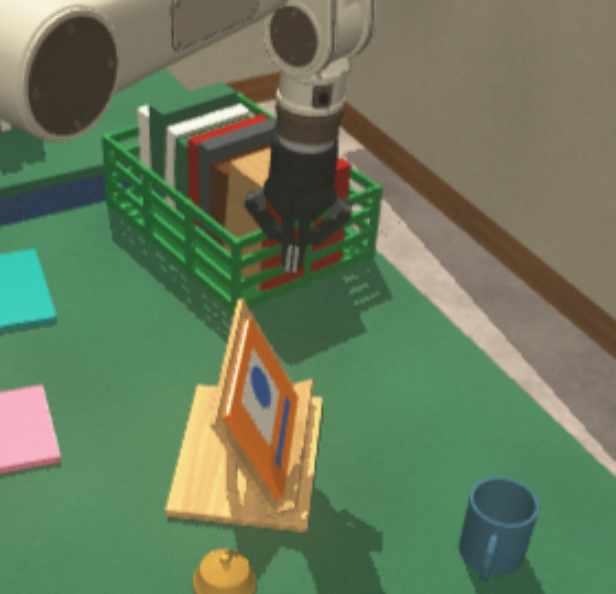

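Run:
```python
from fit import *
im=cv2.imread('pics/w1.png');o=monitor.get_obs();T=wristT(o);p=np.load('oak.npy')
im=cv2.resize(im,None,fx=2,fy=2)
b=lambda x,y:('b',x,y,.012);w=.115;h=.15
for kp in([b(-.085,-w),b(.085,-w),b(.085,w),b(-.085,w)],[('f',0,-w,0),('f',0,w,0),('f',-h,w,0),('f',-h,-w,0)],[('f',0,-w,0),('f',0,w,0),('f',0,w,.026),('f',0,-w,.026)]):
    q=(proj('wrist',stand(p,0,kp)[0],T)*2).astype(int);cv2.polylines(im,[q],True,(255,0,255),1)
for y in(.08,.085,.09):
  q=(proj('wrist',stand(p,0,[('f',0,y,.01),('f',-.14,y,.01)])[0],T)*2).astype(int);cv2.polylines(im,[q],True,(0,0,0),1)
cv2.imwrite('pics/w1o.png',im[360:760,380:800])
```

```text
(no output)
```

View pics/w1o.png

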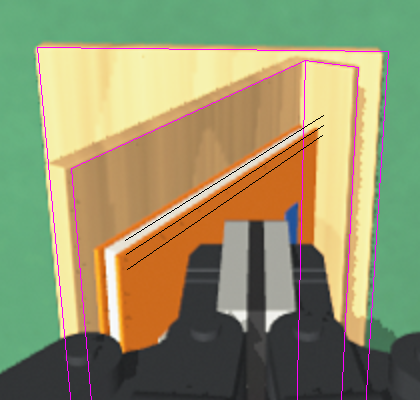

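Call:
{"op": "send_rows", "data": {
  "moves": [
    [0.0,0.004,0.03,0.03],
    [0.001,0.004,0.03,0],
    [0,0,0.03,0],
    [0,0,0.02,0],
    [0,0,0.017,0],
    [0,0,0,0],
    [0,0,0,0]
  ]
}}

```text
clock: 4.25
eef_pos: [0.6461, 0.2762, 0.0859]
tool_rot: [0.885, 0.465, -0.013, -0.017]
ft_force: [0.4, 0.4, 0.1]
grip_width: -0.0001
```

```bash
python3 -c "
from fit import *
delta('oak',-.0115,.117,.085)
im,d=cams.camera('wrist');cv2.imwrite('pics/w2.png',im)
im,d=cams.camera('scene');cv2.imwrite('pics/s2.png',cv2.resize(im[150:330,250:450],None,fx=3.,fy=3.))"
```

```text
t 4.25 uvz [-0.0107  0.1168  0.0859] turn needed -0.0003 grip -0.0001 F [0.4427 0.3864 0.1356] q [0.39   0.7561 0.4531 1.297  0.0323 2.5627]
tool delta (m) [ 0.0002 -0.0008  0.0009] r 0.7023843337037614 target [0.6456 0.2768 0.085 ]
```

View pics/s2.png

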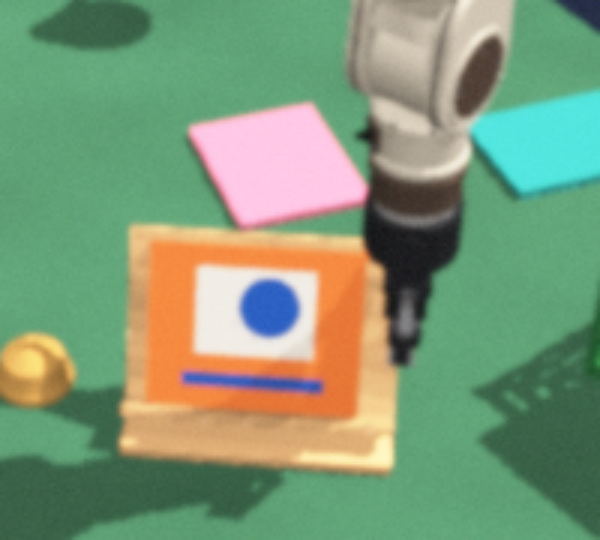

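View pics/w2.png

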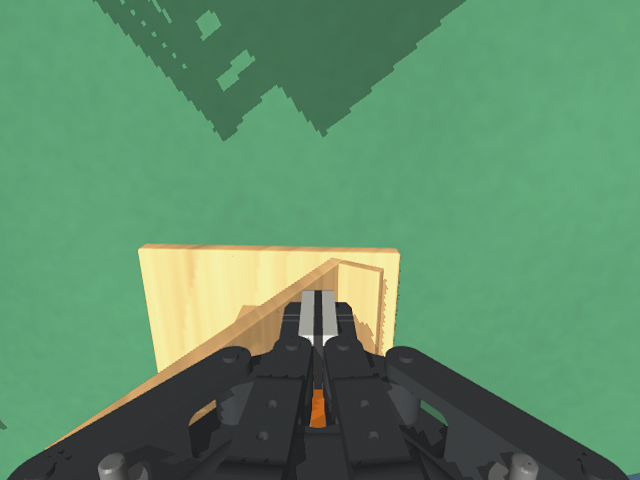

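Scene: the finger stands right of the book's +y end at crop (402,355), in front of the backrest. Next I push toward −y.

Call:
{"op": "send_rows", "data": {
  "moves": [
    [-0.008,0,0,0],
    [-0.008,0,0,0],
    [-0.006,0,0,0],
    [-0.006,0,0,0],
    [-0.006,0,0,0],
    [-0.006,0,0,0],
    [0,0,0,0]
  ]
}}

```text
clock: 5.05
eef_pos: [0.6236, 0.2419, 0.0855]
tool_rot: [0.885, 0.465, -0.013, -0.017]
ft_force: [0.6, -0.0, -0.6]
grip_width: 0.0001
```

```bash
python3 -c "
from fit import *
where('oak')
im,d=cams.camera('scene');cv2.imwrite('pics/s3.png',cv2.resize(im[150:330,250:450],None,fx=3.,fy=3.))"
```

```text
t 5.05 uvz [-0.0098  0.0758  0.0855] turn needed -0.0019 grip 0.0001 F [ 0.5782 -0.015  -0.6341] q [0.3559 0.6865 0.3218 1.2368 0.031  2.5302]
```

View pics/s3.png

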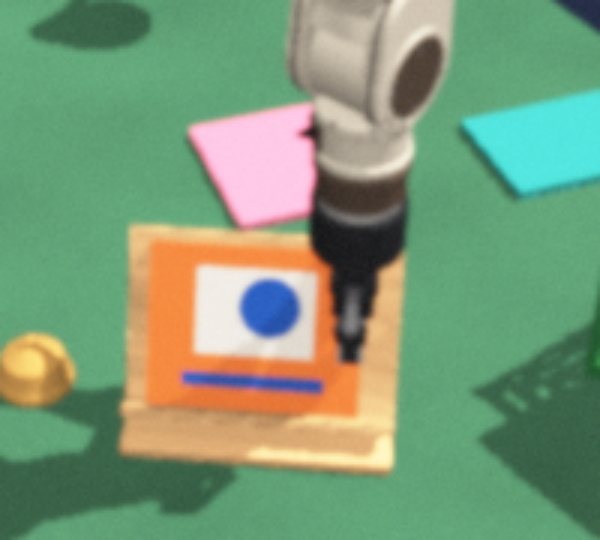

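The finger slid in front of the book, because the tips are only about ±7.5 mm thick. I'll go back and set it 10 mm closer to the backrest.

Call:
{"op": "send_rows", "data": {
  "moves": [
    [0.015,0,0,0],
    [0.015,0,0,0],
    [0.011,0,0,0],
    [0,0,0,0],
    [0,-0.005,0,0],
    [0,-0.005,0,0],
    [0,0,0,0],
    [0,0,0,0]
  ]
}}

```text
clock: 5.9
eef_pos: [0.6387, 0.2821, 0.0859]
tool_rot: [0.885, 0.465, -0.013, -0.017]
ft_force: [-0.1, 0.5, 0.1]
grip_width: 0.0
```

```bash
python3 -c "
from fit import *
where('oak')"
```

```text
t 5.9 uvz [-0.0201  0.1175  0.0859] turn needed -0.001 grip 0.0 F [-0.1111  0.5178  0.1396] q [0.4018 0.7459 0.434  1.2875 0.0324 2.5752]
```

Call:
{"op": "send_rows", "data": {
  "moves": [
    [-0.008,0,0,0],
    [-0.008,0,0,0],
    [-0.006,0,0,0],
    [-0.006,0,0,0],
    [-0.006,0,0,0],
    [-0.006,0,0,0],
    [0,0,0,0]
  ]
}}

```text
clock: 6.6
eef_pos: [0.6159, 0.2483, 0.086]
tool_rot: [0.885, 0.465, -0.013, -0.017]
ft_force: [0.4, -0.2, 0.1]
grip_width: 0.0003
```

```bash
python3 -c "
from fit import *
where('oak')
im,d=cams.camera('scene');cv2.imwrite('pics/s4.png',cv2.resize(im[150:330,250:450],None,fx=3.,fy=3.))"
```

```text
t 6.6 uvz [-0.0198  0.0767  0.086 ] turn needed -0.0018 grip 0.0003 F [ 0.3786 -0.2459  0.1265] q [0.369  0.6763 0.3043 1.2291 0.0312 2.5432]
```

View pics/s4.png

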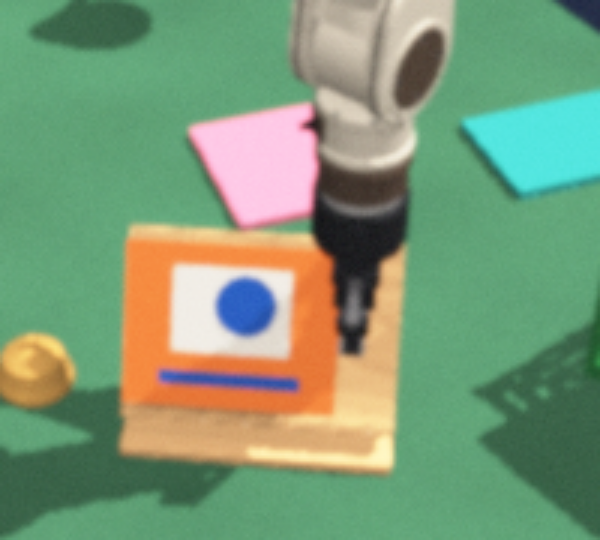

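The book moves (finger at crop (352,350)). I continue about 61 mm.

Call:
{"op": "send_rows", "data": {
  "moves": [
    [-0.006,0,0,0],
    [-0.006,0,0,0],
    [-0.006,0,0,0],
    [-0.006,0,0,0],
    [-0.006,0,0,0],
    [-0.006,0,0,0],
    [-0.006,0,0,0],
    [-0.006,0,0,0],
    [-0.006,0,0,0],
    [-0.006,0,0,0],
    [0,0,0,0],
    [0,0,0,0],
    [0,0,0,0]
  ]
}}

```text
clock: 7.95
eef_pos: [0.5822, 0.1996, 0.086]
tool_rot: [0.885, 0.465, -0.013, -0.017]
ft_force: [-0.7, 0.1, -0.6]
grip_width: 0.0002
```

```bash
python3 -c "
from fit import *
where('oak')
im,d=cams.camera('scene');cv2.imwrite('pics/s5.png',cv2.resize(im[150:330,220:450],None,fx=3.,fy=3.))
P=cloud('scene',d);_,F,fo=stand(np.load('oak.npy'),0,[])
q=(P-fo)@F
hsv=cv2.cvtColor(im,cv2.COLOR_BGR2HSV)
m=((hsv[...,0]>5)&(hsv[...,0]<16)&(hsv[...,1]>170)&(hsv[...,2]>150));m[:225]=0;m[295:]=0;m[:,:240]=0;m[:,390:]=0
z=q[m];z=z[(abs(z[:,2])<.03)&(abs(z[:,1])<.25)];print(np.percentile(z[:,1],[.5,2,98,99.5]),np.median(z[:,2]),np.percentile(z[:,0],[1,99]))
"
```

```text
t 7.95 uvz [-0.02    0.0175  0.086 ] turn needed -0.0012 grip 0.0002 F [-0.7262  0.1392 -0.6363] q [0.3157 0.5837 0.1373 1.1566 0.0295 2.4893]
[-0.1706 -0.169   0.0033  0.0063] 0.008313365064119749 [-0.1384 -0.0004]
```

View pics/s5.png

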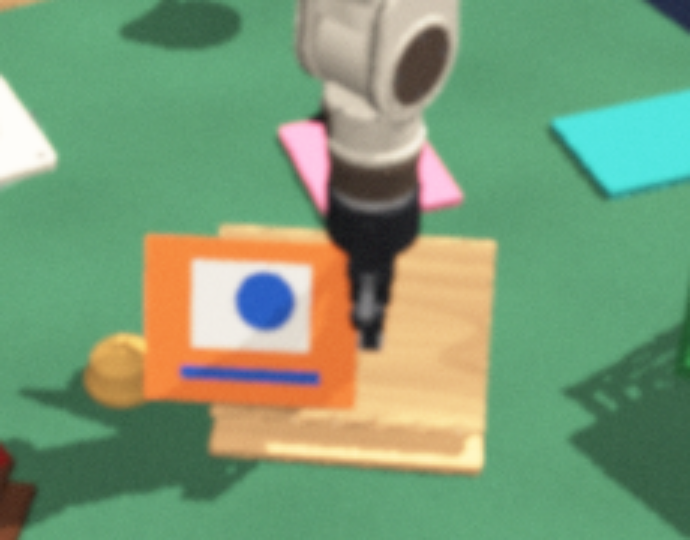

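The book slid without tipping: ends at face y ≈ −0.173 and +0.006 (centre ≈ −0.083), lying on the face. About 58 mm sticks out past the end. Now I back off, rise and go to the free end.

Call:
{"op": "send_rows", "data": {
  "moves": [
    [0.012,0.004,0,0],
    [0.01,0.02,-0.02,0],
    [0,0.0,-0.04,0],
    [0,0,-0.04,0],
    [0,0,-0.04,0],
    [-0.04,-0.01,0,0],
    [-0.04,-0.01,0,0],
    [-0.04,-0.01,0,0],
    [-0.04,-0.01,0,0],
    [-0.025,-0.01,0,0],
    [0,0,0,0],
    [0,0,0,0]
  ],
  "claw": -1
}}

```text
clock: 9.2
eef_pos: [0.4742, 0.0776, 0.2289]
tool_rot: [0.885, 0.465, -0.012, -0.017]
ft_force: [0.1, -0.5, -0.6]
grip_width: 0.0
```

Call:
{"op": "send_rows", "data": {
  "moves": [
    [0,0,0,0],
    [0,0,0,0],
    [0,0,0,0],
    [0,0,0,0]
  ],
  "claw": 1
}}

```text
clock: 9.6
eef_pos: [0.4743, 0.0781, 0.228]
tool_rot: [0.885, 0.465, -0.013, -0.017]
ft_force: [0.2, 0.3, -0.3]
grip_width: 0.0586
```

Run:
```python
from fit import *
delta('oak',-.050,-.145,.115);tilt('oak')
o=monitor.get_obs();T=wristT(o)
im,d=cams.camera('wrist');cv2.imwrite('pics/w6.png',im);np.save('pics/w6.npy',d)
p=np.load('oak.npy')
for kp in([('f',0,-.115,0),('f',-.15,-.115,0),('f',-.15,.115,0)],[('f',0,-.1735,.01),('f',-.14,-.1735,.01),('f',-.14,.0065,.01)]):
    q=proj('wrist',stand(p,0,kp)[0],T).astype(int);cv2.polylines(im,[q],False,(255,0,255),1)
cv2.imwrite('pics/w6.png',im)
```

```text
t 9.6 uvz [-0.04   -0.1437  0.228 ] turn needed -0.0004 grip 0.0586 F [ 0.2186  0.2619 -0.3401] q [ 0.1479  0.2331 -0.0143  1.3599  0.0242  2.3207]
tool delta (m) [-0.0005 -0.0051  0.1134] r 0.4726930165052349 target [0.4654 0.0827 0.115 ]
tool z in stand axes -0.04316438317998032 -0.007108121626214856 -0.9990426971013997
```

View pics/w6.png

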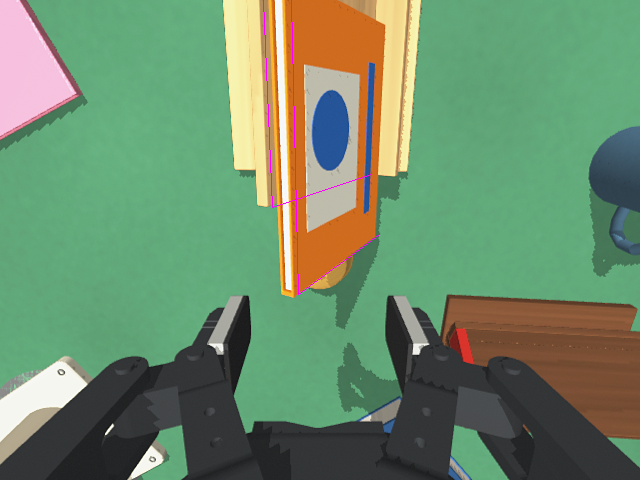

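Wrist view: the book's free end is at (290,295)–(377,237), between the open jaws, and the model overlay matches within about 3 px. Descending astride it.

Call:
{"op": "send_rows", "data": {
  "moves": [
    [0,-0.005,0.0,0],
    [0,0,0.03,0],
    [0,0,0.03,0],
    [0,0,0.03,0],
    [0,0,0.023,0],
    [0,0,0,0],
    [0,0,0,0]
  ]
}}

```text
clock: 10.35
eef_pos: [0.4653, 0.0828, 0.116]
tool_rot: [0.885, 0.465, -0.013, -0.017]
ft_force: [0.1, -0.6, 0.4]
grip_width: 0.0853
```

```bash
cat > look.py <<'E'
import sys
from fit import *
nm,st=sys.argv[1],sys.argv[2]
where(st)
im,d=cams.camera('wrist');cv2.imwrite(f'pics/{nm}w.png',im);np.save(f'pics/{nm}w.npy',d)
im,d=cams.camera('side');np.save(f'pics/{nm}s.npy',d);cv2.imwrite(f'pics/{nm}sf.png',im)
b=im[150:330,230:430] if st=='oak' else im[230:430,330:530]
a,d=cams.camera('scene');np.save(f'pics/{nm}c.npy',d);cv2.imwrite(f'pics/{nm}cf.png',a)
a=a[190:330,240:400] if st=='oak' else a[220:400,100:300]
f=lambda i:cv2.resize(i,(390,int(390*i.shape[0]/i.shape[1])),interpolation=2)
a,b=f(a),f(b);h=max(len(a),len(b));g=np.zeros((h,790,3),np.uint8);g[:len(a),:390]=a;g[:len(b),400:]=b
cv2.imwrite(f'pics/{nm}.png',g)
E
python3 look.py g1 oak
```

```text
t 10.35 uvz [-0.0501 -0.1449  0.116 ] turn needed -0.0009 grip 0.0853 F [ 0.1357 -0.614   0.38  ] q [ 0.1602  0.2999 -0.2314  1.0756  0.0247  2.3335]
```

View pics/g1.png

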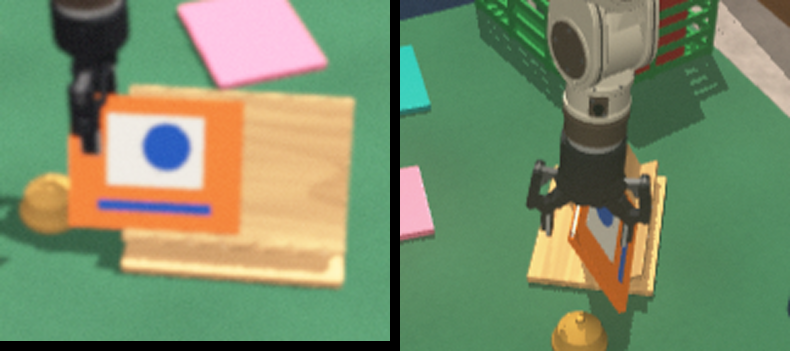

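View pics/g1w.png

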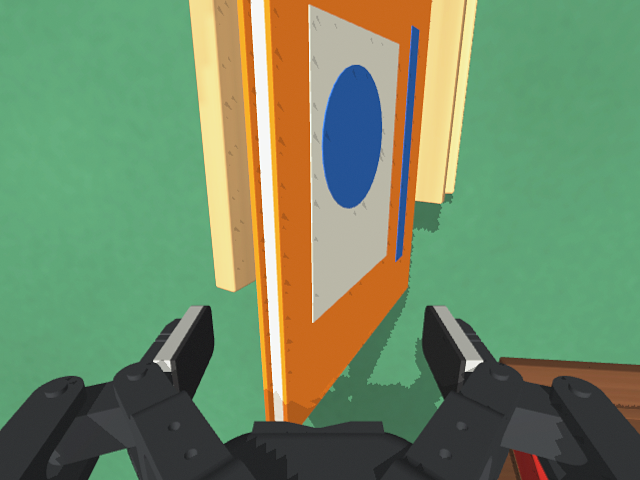

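The book stands between the jaws (wrist: back pad at (190,335), front pad at (450,335)). I close part-way.

Call:
{"op": "send_rows", "data": {
  "moves": [
    [0,0,0,0],
    [0,0,0,0],
    [0,0,0,0],
    [0,0,0,0],
    [0,0,0,0],
    [0,0,0,0]
  ],
  "claw": -0.15
}}

```text
clock: 11.1
eef_pos: [0.4653, 0.0828, 0.1157]
tool_rot: [0.885, 0.465, -0.013, -0.018]
ft_force: [-0.8, 0.9, 1.3]
grip_width: 0.0361
```

```bash
python3 look.py g2 oak
```

```text
t 11.1 uvz [-0.0501 -0.145   0.1157] turn needed -0.001 grip 0.0361 F [-0.7904  0.8579  1.2586] q [ 0.16    0.2999 -0.2323  1.0744  0.025   2.3334]
```

View pics/g2w.png

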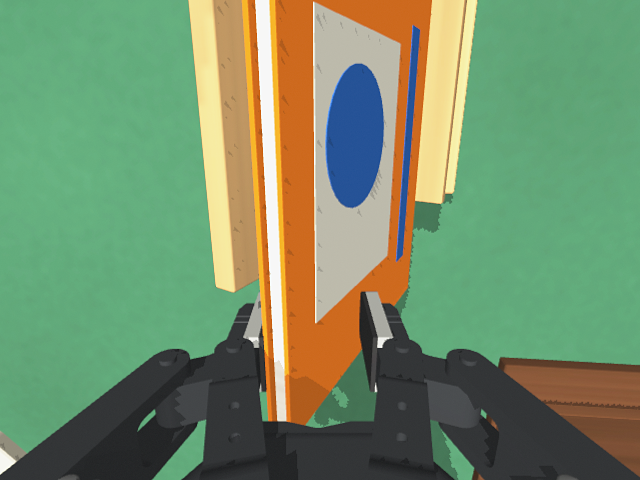

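Wrist view: the back pad now touches near the book's back at (258,330), and the front pad is at (370,335). Next I swing the book upright in steps, narrowing as it rises.

Call:
{"op": "send_rows", "data": {
  "moves": [
    [0,0.004,-0.001,0],
    [0,0.004,-0.001,0],
    [0,0.004,-0.0015,0],
    [0,0.005,-0.002,0],
    [0,0,0,0]
  ],
  "claw": -0.29
}}

```text
clock: 11.75
eef_pos: [0.4807, 0.0725, 0.1207]
tool_rot: [0.885, 0.465, -0.012, -0.017]
ft_force: [-0.6, 0.1, -0.4]
grip_width: 0.0303
```

```bash
python3 look.py g3 oak
```

```text
t 11.75 uvz [-0.0316 -0.1448  0.1207] turn needed -0.0018 grip 0.0303 F [-0.6265  0.1188 -0.3879] q [ 0.1349  0.3188 -0.1904  1.0967  0.0235  2.3092]
```

View pics/g3w.png

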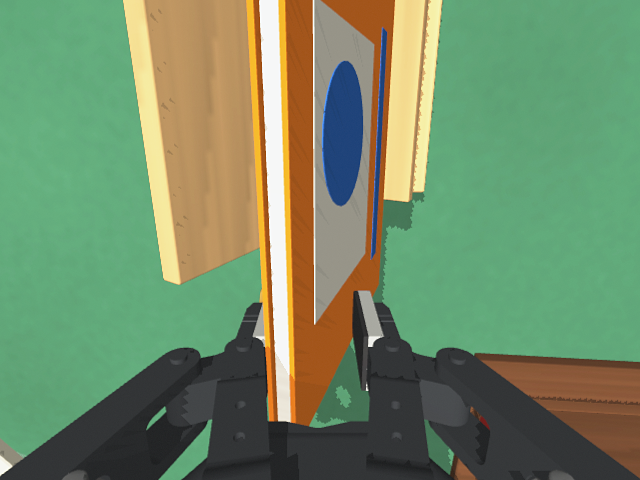

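View pics/g3.png

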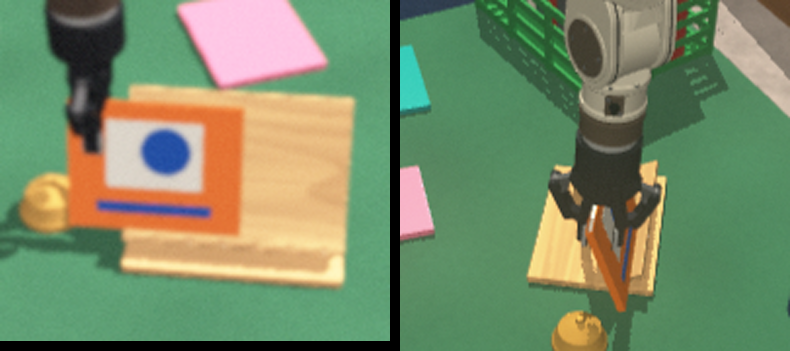

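The book is lifting off the backrest about its foot with little yaw. Continuing.

Call:
{"op": "send_rows", "data": {
  "moves": [
    [0,0.004,-0.001,0],
    [0,0.004,-0.001,0],
    [0,0.004,-0.001,0],
    [0,0.004,0,0],
    [0,0,0,0]
  ],
  "claw": -0.43
}}

```text
clock: 12.4
eef_pos: [0.4936, 0.0634, 0.1228]
tool_rot: [0.885, 0.465, -0.013, -0.017]
ft_force: [-0.3, 0.6, -0.3]
grip_width: 0.0242
```

Call:
{"op": "send_rows", "data": {
  "moves": [
    [0,0.004,-0.001,0],
    [0,0.004,-0.001,0],
    [0,0.004,0,0],
    [0,0.002,0,0],
    [0,0,0,0]
  ],
  "claw": -0.57
}}

```text
clock: 12.9
eef_pos: [0.5049, 0.0556, 0.1241]
tool_rot: [0.885, 0.465, -0.013, -0.017]
ft_force: [-0.6, 0.3, -0.4]
grip_width: 0.0186
```

```bash
python3 look.py g4 oak
```

```text
t 12.9 uvz [-0.0022 -0.145   0.1241] turn needed -0.0014 grip 0.0186 F [-0.6012  0.2613 -0.3845] q [ 0.0964  0.3567 -0.125   1.126   0.0223  2.2702]
```

View pics/g4w.png

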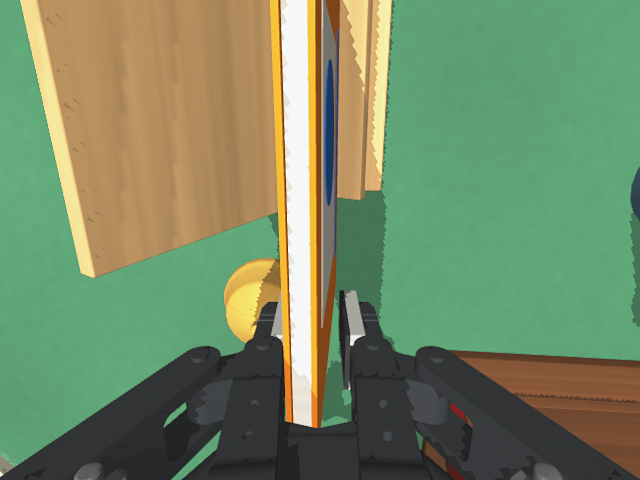

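View pics/g4.png

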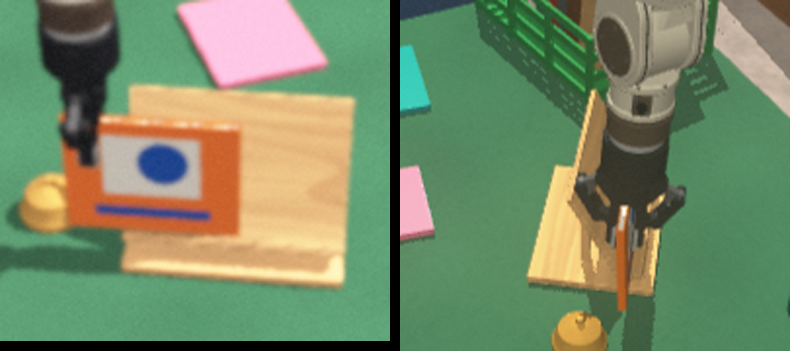

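Nearly upright; I clamp now.

Call:
{"op": "send_rows", "data": {
  "moves": [
    [0,0.003,0,0],
    [0,0.003,0,0],
    [0,0.001,0,0],
    [0,0,0,0],
    [0,0,0,0],
    [0,0,0,0]
  ],
  "claw": -1
}}

```text
clock: 13.65
eef_pos: [0.5098, 0.0521, 0.1239]
tool_rot: [0.885, 0.465, -0.013, -0.018]
ft_force: [-3.0, 0.4, 2.6]
grip_width: 0.0091
```

```bash
python3 look.py g5 oak
```

```text
t 13.65 uvz [ 0.0039 -0.1451  0.1239] turn needed -0.0008 grip 0.0091 F [-3.022   0.447   2.5874] q [ 0.0884  0.3661 -0.1117  1.1311  0.0226  2.2617]
```

View pics/g5w.png

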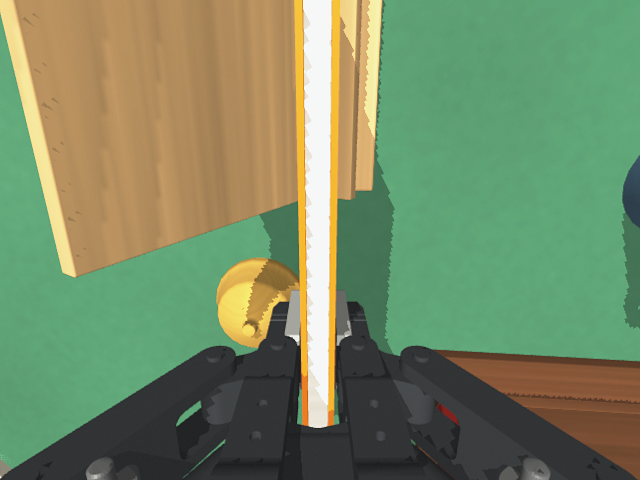

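View pics/g5.png

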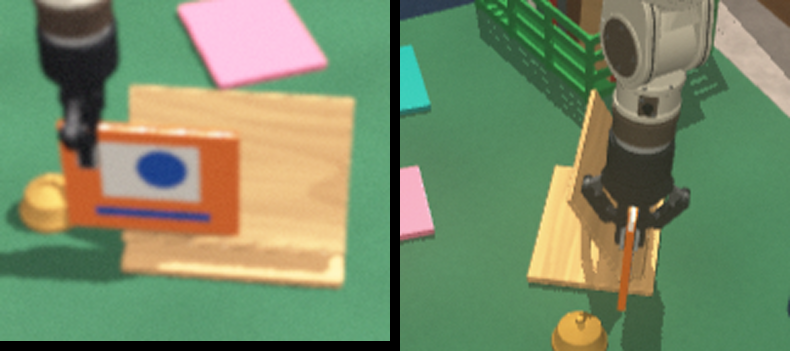

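Clamped flush (opening 9.1 mm, book upright and square in the jaws). Lifting.

Call:
{"op": "send_rows", "data": {
  "moves": [
    [0,0.002,-0.005,0],
    [0,0.002,-0.01,0],
    [0,0,-0.02,0],
    [0,0,-0.02,0],
    [0,0,-0.02,0],
    [0,0,-0.02,0],
    [0,0,-0.02,0],
    [0,0,-0.02,0],
    [0,0,-0.01,0],
    [0,0,0,0],
    [0,0,0,0]
  ]
}}

```text
clock: 14.9
eef_pos: [0.5192, 0.0467, 0.268]
tool_rot: [0.885, 0.465, -0.013, -0.017]
ft_force: [-1.1, -0.2, -1.9]
grip_width: 0.0091
```

```bash
python3 look.py g6 oak
```

```text
t 14.9 uvz [ 0.0147 -0.1442  0.268 ] turn needed -0.0013 grip 0.0091 F [-1.0611 -0.1508 -1.8891] q [0.0772 0.3028 0.1827 1.4886 0.0214 2.251 ]
```

View pics/g6.png

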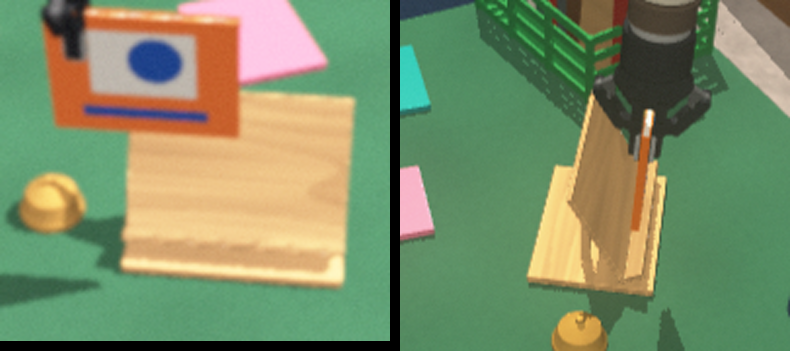

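View pics/g6w.png

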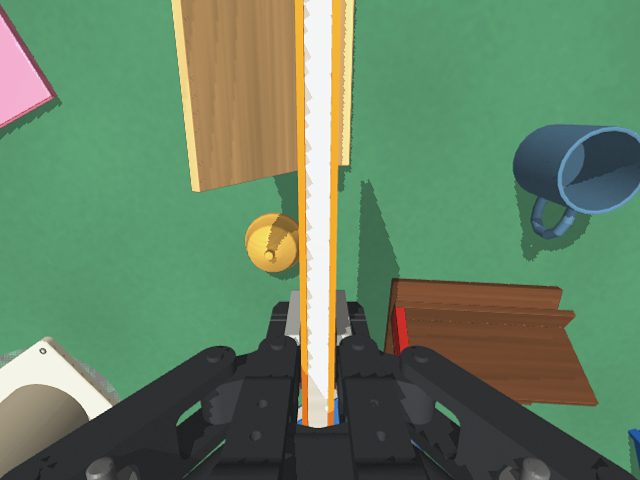

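Run:
```python
from fit import *
im=cv2.imread('pics/g6w.png');T=wristT(monitor.get_obs());p=np.load('dark.npy')
im=cv2.resize(im,None,fx=3,fy=3,interpolation=2)
cv2.imwrite('pics/z1.png',im[810:1240,1130:1830])
b=lambda x,y:('b',x,y,.012);w=.1;h=.085
for kp in([b(-.085,-w),b(.085,-w),b(.085,w),b(-.085,w)],[('f',0,-w,0),('f',0,w,0),('f',-h,w,0),('f',-h,-w,0)],[('f',0,-w,0),('f',0,w,0),('f',0,w,.026),('f',0,-w,.026)]):
    q=(proj('wrist',stand(p,0,kp)[0],T)*3).astype(int);cv2.polylines(im,[q],True,(255,0,255),1)
cv2.imwrite('pics/z2.png',im[810:1240,1130:1830])
```

```text
(no output)
```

View pics/z1.png

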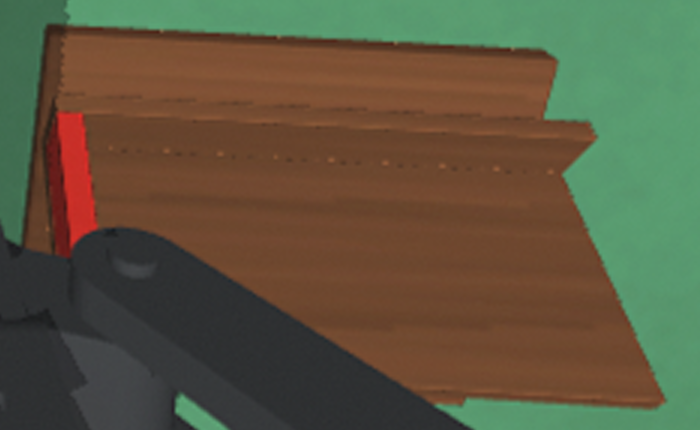

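View pics/z2.png

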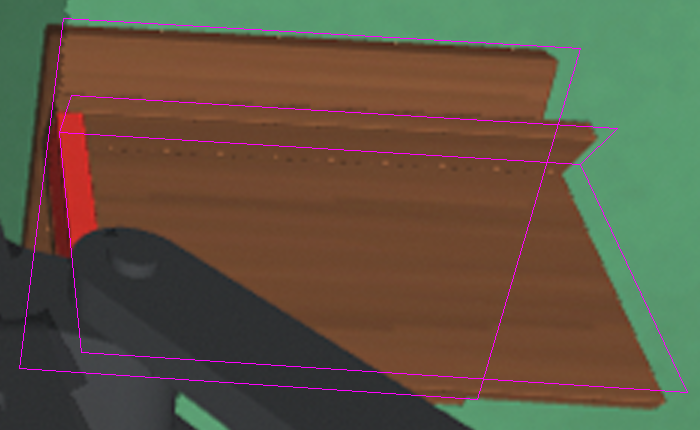

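Run:
```python
from fit import *
T=wristT(monitor.get_obs())
b=lambda x,y:('b',x,y,.012);w=.1
Z=lambda u,v:np.array([(1130+u)/3,(810+v)/3])
ob=[(b(.085,.1),Z(48,27)),(b(.085,-.1),Z(553,52)),(('f',0,-.1,.026),Z(592,126)),(('f',0,-.1,0),Z(563,172)),(('f',-.085,-.1,0),Z(662,398)),(b(-.085,-.1),Z(465,401)),(('f',0,.1,.026),Z(57,98))]
def res(p):
    return np.ravel([proj('wrist',stand(np.append(p,.0451),0,[k])[0],T)[0]-uv for k,uv in ob])
s=least_squares(res,np.load('dark.npy')[:3],loss='soft_l1');print(s.x,np.degrees(s.x[2]));print(res(s.x).reshape(-1,2))
print('old',np.load('dark.npy'))
np.save('dark.npy',np.append(s.x,.0451))
delta('dark',.03,-.0615,.268);tilt('dark')
```

```text
[ 0.5511 -0.2088  0.9279] 53.16224091018175
[[-1.0883 -0.6253]
 [ 2.3672  0.4119]
 [ 1.7136  1.8558]
 [-0.5065 -1.4903]
 [ 1.1378 -0.7592]
 [-1.1831  0.4259]
 [-1.6821  0.907 ]]
old [ 0.5581 -0.2106  0.9235  0.0446]
t 15.05 uvz [0.14   0.1792 0.2673] turn needed -1.5313 grip 0.0092 F [ 0.1356 -0.3417 -2.1985] q [0.0774 0.3035 0.1816 1.4889 0.0215 2.2509]
tool delta (m) [-0.1195  0.2359 -0.0102] r 0.6715370240023512 target [ 0.6454 -0.1856  0.268 ]
tool z in stand axes -0.010171596435748363 0.044231270698782896 -0.9989695357308547
```

Call:
{"op": "send_rows", "data": {
  "moves": [
    [-0.005,0.01,0,0],
    [-0.01,0.02,0,0],
    [-0.01,0.02,0,0],
    [-0.01,0.02,0,0],
    [-0.01,0.02,0,0],
    [-0.01,0.02,0,0],
    [-0.01,0.02,0,0],
    [-0.01,0.02,0,0],
    [-0.01,0.02,0,0],
    [-0.01,0.02,0,0],
    [-0.01,0.02,0,0],
    [-0.005,0.01,0,0],
    [0,0,0,0]
  ]
}}

```text
clock: 16.35
eef_pos: [0.638, -0.1709, 0.258]
tool_rot: [0.886, 0.464, -0.014, -0.018]
ft_force: [0.1, 0.1, -2.2]
grip_width: 0.0093
```

Call:
{"op": "send_rows", "data": {
  "moves": [
    [0,0,0,-0.5],
    [0,0,0,-1],
    [0,0,0,-1],
    [0,0,0,-1],
    [0,0,0,-1],
    [0,0,0,-1],
    [0,0,0,-1],
    [0,0,0,-1],
    [0,0,0,-1],
    [0,0,0,-1],
    [0,0,0,-1],
    [0,0,0,-1],
    [0,0,0,-1],
    [0,0,0,-1],
    [0,0,0,-1],
    [0,0,0,-0.8],
    [0,0,0,0],
    [0,0,0,0]
  ]
}}

```text
clock: 18.15
eef_pos: [0.6377, -0.1682, 0.2598]
tool_rot: [0.317, 0.948, 0.003, -0.022]
ft_force: [0.1, 0.4, -1.8]
grip_width: 0.0093
```

```bash
python3 look.py g7 dark; python3 -c "
from fit import *
tilt('dark')"
```

```text
t 18.15 uvz [ 0.0394 -0.0449  0.2598] turn needed -0.0021 grip 0.0093 F [ 0.1162  0.3639 -1.8197] q [-0.2615  0.6184  0.6533  1.6486  0.0081  0.3836]
tool z in stand axes -0.00846856611963836 0.04252951471918706 -0.9990593194428588
```

View pics/g7.png

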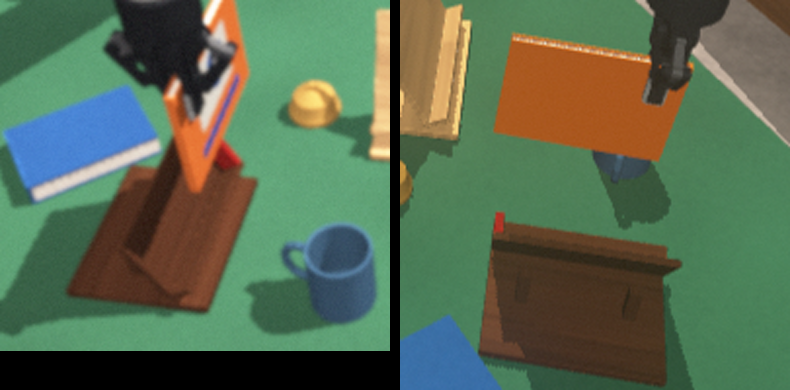

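View pics/g7w.png

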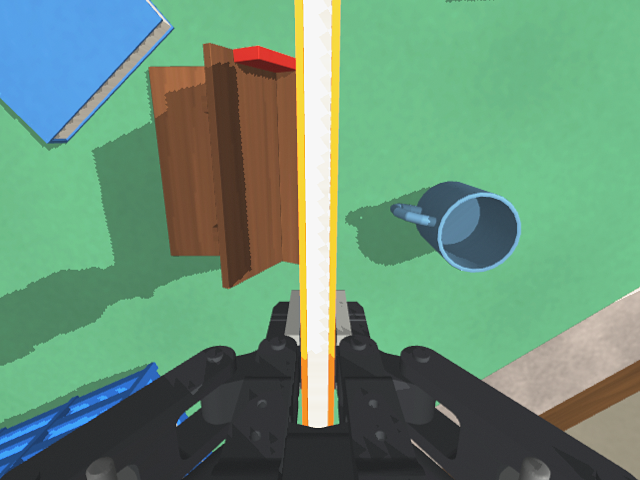

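The front cover faces +u (mug side) and the red stop is at the book's far end; the book's level is off by about 3°, as expected. I refine the stand's pose from this view.

Run:
```python
from fit import *
im=cv2.imread('pics/g7w.png');T=wristT(monitor.get_obs());p=np.load('dark.npy')
im=cv2.resize(im,None,fx=3,fy=3,interpolation=2)
b=lambda x,y:('b',x,y,.012);w=.1;h=.085
z=im[90:880,400:920].copy()
for kp in([b(-.085,-w),b(.085,-w),b(.085,w),b(-.085,w)],[('f',0,-w,0),('f',0,w,0),('f',-h,w,0),('f',-h,-w,0)],[('f',0,-w,0),('f',0,w,0),('f',0,w,.026),('f',0,-w,.026)],[('f',-.06,.09,0),('f',-.06,.1,0),('f',-.06,.1,.026),('f',-.06,.09,.026)]):
    q=(proj('wrist',stand(p,0,kp)[0],T)*3).astype(int);cv2.polylines(im,[q],True,(255,0,255),1)
cv2.imwrite('pics/z3.png',np.hstack([z,im[90:880,400:920]])[:, :][::1,::1] if 0 else cv2.resize(np.hstack([z,im[90:880,400:920]]),(790,600)))
cv2.imwrite('pics/z4.png',z[:560]);cv2.imwrite('pics/z5.png',z[400:])
```

```text
(no output)
```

View pics/z3.png

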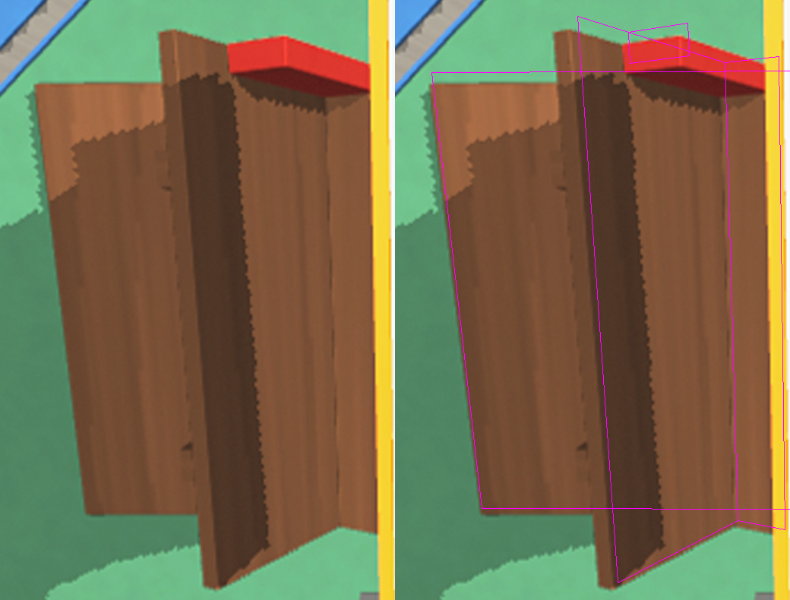

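View pics/z4.png

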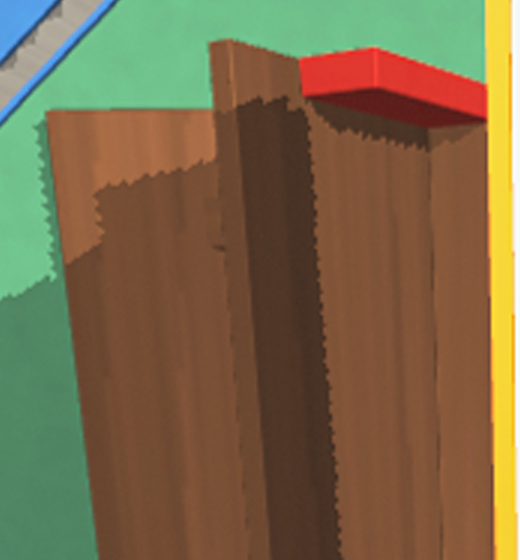

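View pics/z5.png

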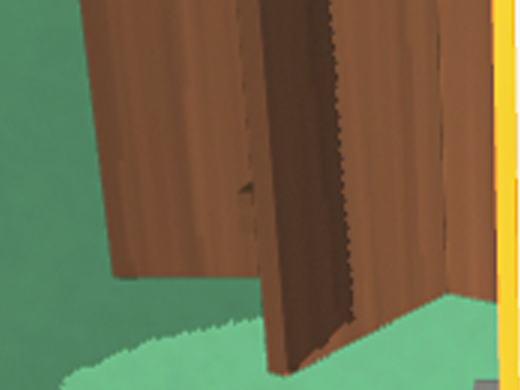

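Run:
```python
from fit import *
T=wristT(monitor.get_obs())
b=lambda x,y:('b',x,y,.012)
Z=lambda u,v:np.array([(400+u)/3,(90+v)/3])
Y=lambda u,v:np.array([(400+u)/3,(490+v)/3])
ob=[(b(-.085,.1),Z(48,112)),(('f',-.085,.1,0),Z(232,40)),(('f',-.085,-.1,0),Y(288,375)),(b(-.085,-.1),Y(115,276)),(('f',0,-.1,0),Y(448,294)),(('f',-.06,.1,0),Z(300,58)),(('f',-.06,.09,0),Z(304,97)),(('f',-.06,.1,.026),Z(375,47)),(('f',-.06,.09,.026),Z(378,85)),(('f',0,.09,0),Z(429,128))]
def res(p):
    return np.ravel([proj('wrist',stand(np.append(p,.0451),0,[k])[0],T)[0]-uv for k,uv in ob])
s=least_squares(res,np.load('dark.npy')[:3],loss='soft_l1');print(s.x,np.degrees(s.x[2]));print(res(s.x).reshape(-1,2))
np.save('dark.npy',np.append(s.x,.0451))
where('dark')
# book ends: far end of book in wrist image?
```

```text
[ 0.5529 -0.2124  0.9332] 53.46647250976531
[[-1.6687 -1.0819]
 [ 0.0084 -0.9531]
 [ 0.6304  1.2853]
 [-0.749   1.3318]
 [ 0.2314  0.1415]
 [-0.1419 -0.3601]
 [-0.6179  0.1985]
 [ 0.8288 -0.5933]
 [ 0.4758  0.9081]
 [ 0.0043  0.3   ]]
t 18.3 uvz [ 0.0408 -0.042   0.2599] turn needed -0.0069 grip 0.0094 F [-0.5048 -0.2886 -1.4568] q [-0.2617  0.6186  0.6539  1.6487  0.008   0.3828]
```

Call:
{"op": "send_rows", "data": {
  "moves": [
    [-0.01,-0.012,0,-0.07],
    [-0.01,-0.012,0,0],
    [-0.01,-0.011,0,0],
    [0,0,0.03,0],
    [0,0,0.03,0],
    [0,0,0.02,0],
    [0,0,0,0],
    [0,0,0,0]
  ]
}}

```text
clock: 19.1
eef_pos: [0.6378, -0.2141, 0.179]
tool_rot: [0.314, 0.949, 0.003, -0.022]
ft_force: [-0.1, -0.3, -0.3]
grip_width: 0.0094
```

```bash
python3 look.py g8 dark; python3 -c "
from fit import *
delta('dark',.0055,-.072,.130)"
```

```text
t 19.1 uvz [ 0.0041 -0.0692  0.179 ] turn needed -0.0004 grip 0.0094 F [-0.095  -0.3404 -0.3496] q [-0.3261  0.6584  0.5167  1.4726  0.0052  0.312 ]
t 19.25 uvz [ 0.0051 -0.07    0.181 ] turn needed 0.0004 grip 0.0096 F [ 0.1366 -0.492  -0.9404] q [-0.3252  0.6562  0.5182  1.4721  0.0052  0.3121]
tool delta (m) [-0.004   0.0008  0.0509] r 0.6758913324711322 target [ 0.6409 -0.2146  0.13  ]
```

View pics/g8.png

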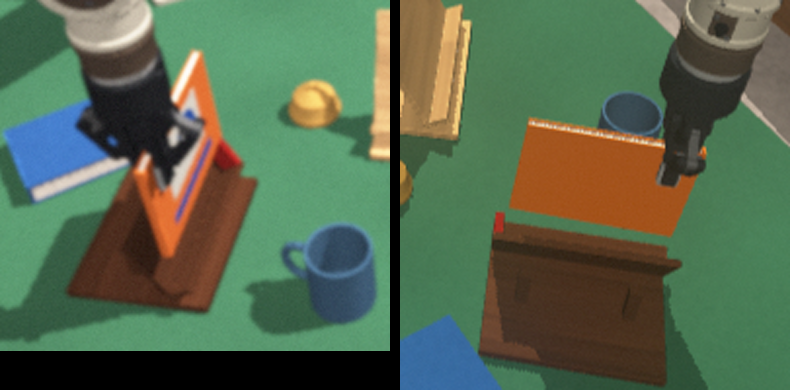

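View pics/g8w.png

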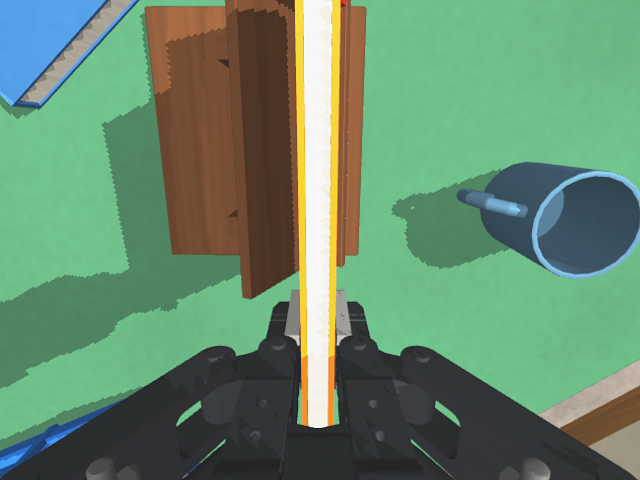

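Run:
```python
from fit import *
im=cv2.imread('pics/g8sf.png');c=im[270:370,370:500];cv2.imwrite('pics/z6.png',cv2.resize(c,None,fx=6,fy=6,interpolation=2))
im=cv2.imread('pics/g8cf.png');c=im[240:360,150:250];cv2.imwrite('pics/z7.png',cv2.resize(c,None,fx=5,fy=5,interpolation=2))
```

```text
(no output)
```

View pics/z6.png

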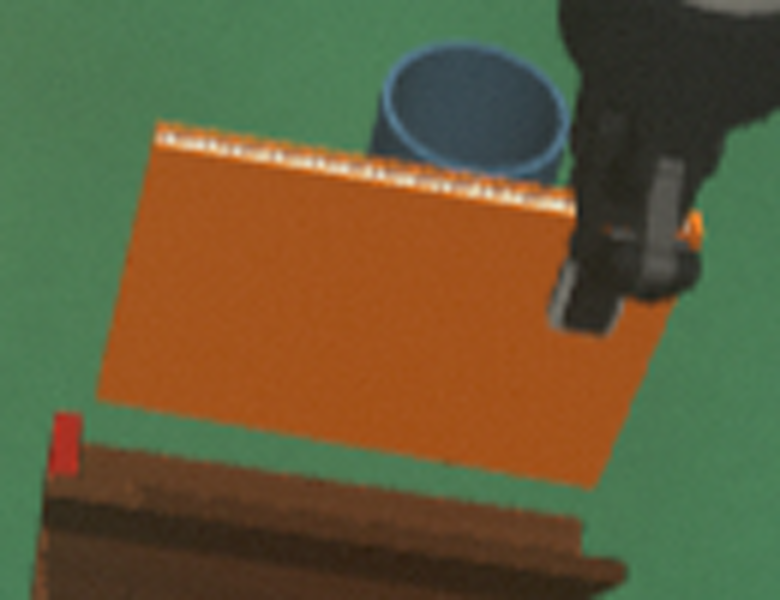

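View pics/z7.png

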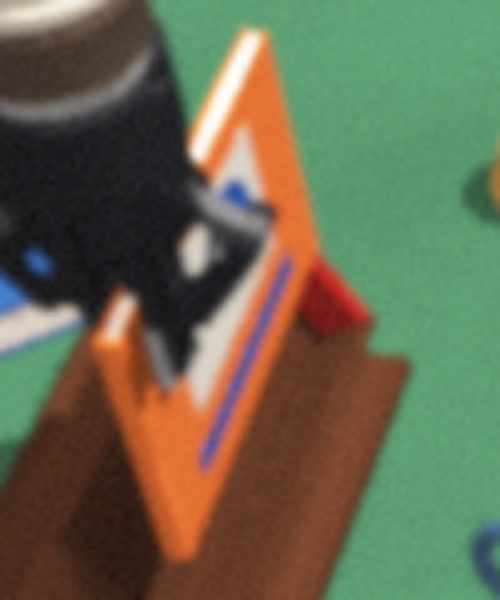

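```bash
cat >> fit.py <<'E'
def ray_u(cam,uv,name,u):
    i=cams.camera_info(cam);K=i['intrinsics'];T=i['T']
    d=T[:3,:3]@np.array([(uv[0]-K[0,2])/K[0,0],-(uv[1]-K[1,2])/K[1,1],-1]);c=T[:3,3]
    p=np.load(name+'.npy');_,F,fo=stand(p,0,[]);X=np.array([np.cos(p[2]),np.sin(p[2]),0]);Y=np.array([-X[1],X[0],0])
    t=(u-(c-fo)@X)/(d@X);P=c+t*d;return np.array([(P-fo)@X,(P-fo)@Y,P[2]])
E
python3 - <<'E'
from fit import *
s=lambda u,v:(370+u/6,270+v/6)
for n,q in dict(TL=s(155,140),BL=s(97,400),BR=s(597,488),stopTopRightInner=s(80,475)).items(): print(n,ray_u('side',q,'dark',-.0005))
c=lambda u,v:(150+u/5,240+v/5)
for n,q in dict(fTL=c(265,40),fBL=c(318,255),fBR=c(180,560),fTR=c(95,340)).items(): print(n,ray_u('scene',q,'dark',.0105))
# calibration check, known: oak/dark face points in side
print(proj('side',stand(np.load('dark.npy'),0,[('b',-.085,.1,.012),('b',-.085,-.1,.012),('f',-.06,.09,0),('f',-.06,.09,.026)])[0]), 'seen',(370.9,410),(465.7,425.1),s(80,475),s(80,415))
E
```

```text
TL [-0.0005  0.0784  0.2366]
BL [-0.0005  0.0841  0.0942]
BR [-0.0005 -0.0966  0.0868]
stopTopRightInner [-0.0005  0.086   0.0479]
fTL [0.0105 0.083  0.2252]
fBL [0.0105 0.09   0.0836]
fBR [ 0.0105 -0.0968  0.0887]
fTR [ 0.0105 -0.1105  0.2391]
[[369.8774 408.3564]
 [466.2857 424.6115]
 [381.8921 349.632 ]
 [383.3254 337.7144]] seen (370.9, 410) (465.7, 425.1) (383.3333333333333, 349.1666666666667) (383.3333333333333, 339.1666666666667)
```

The side view gives the book's foot at v = −0.097…+0.084, with the +y end 7 mm higher. The foot should touch with the TCP near z ≈ 0.124. Lowering.

Call:
{"op": "send_rows", "data": {
  "moves": [
    [-0.004,0.0,0.01,0],
    [0,0.0,0.015,0],
    [0,0,0.015,0],
    [0,0,0.008,0],
    [0,0,0.002,0],
    [0,0,0,0],
    [0,0,0,0]
  ]
}}

```text
clock: 19.95
eef_pos: [0.6398, -0.2145, 0.1298]
tool_rot: [0.313, 0.95, 0.003, -0.021]
ft_force: [-0.3, -0.3, -0.7]
grip_width: 0.0095
```

Call:
{"op": "send_rows", "data": {
  "moves": [
    [0,0,0.002,0],
    [0,0,0.002,0],
    [0,0,0,0]
  ]
}}

```text
clock: 20.25
eef_pos: [0.6397, -0.2144, 0.1262]
tool_rot: [0.313, 0.95, 0.003, -0.02]
ft_force: [-0.4, 0.3, 1.9]
grip_width: 0.0092
```

```bash
python3 look.py g9 dark
```

```text
t 20.25 uvz [ 0.0049 -0.0709  0.1262] turn needed 0.0008 grip 0.0092 F [-0.4433  0.3368  1.9169] q [-0.3259  0.6818  0.4214  1.3511  0.0054  0.311 ]
```

View pics/g9.png

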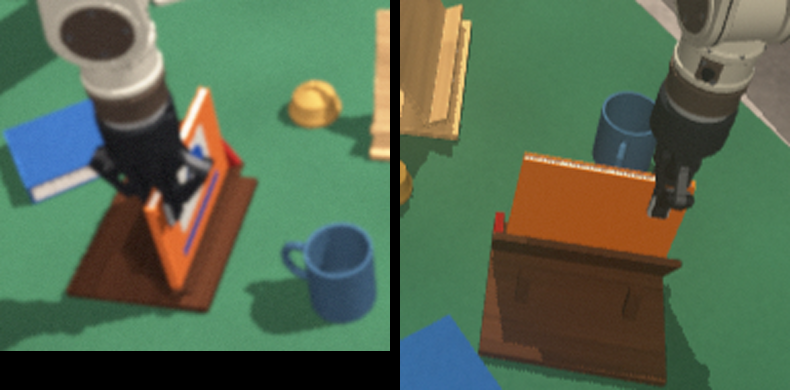

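Vertical force has risen: the low corner is touching. I press down gently so the book levels in the grip.

Call:
{"op": "send_rows", "data": {
  "moves": [
    [0,0,0.001,0],
    [0,0,0.001,0],
    [0,0,0,0]
  ]
}}

```text
clock: 20.7
eef_pos: [0.6398, -0.2144, 0.1258]
tool_rot: [0.313, 0.95, 0.003, -0.02]
ft_force: [-1.8, 0.7, 10.9]
grip_width: 0.0094
```

Call:
{"op": "send_rows", "data": {
  "moves": [
    [0,0,0.001,0],
    [0,0,0.001,0],
    [0,0,0,0]
  ]
}}

```text
clock: 21.0
eef_pos: [0.6398, -0.2144, 0.1257]
tool_rot: [0.313, 0.95, 0.003, -0.019]
ft_force: [-3.8, 2.2, 17.1]
grip_width: 0.0088
```

```bash
python3 look.py g10 dark;python3 - <<'E'
from fit import *
im=cv2.imread('pics/g10sf.png');c=im[270:370,370:500];cv2.imwrite('pics/z8.png',cv2.resize(c,None,fx=6,fy=6,interpolation=2))
E
```

```text
t 21.0 uvz [ 0.0051 -0.071   0.1257] turn needed 0.0008 grip 0.0088 F [-3.8051  2.1872 17.1318] q [-0.3258  0.6798  0.4167  1.3455  0.0056  0.311 ]
```

View pics/z8.png

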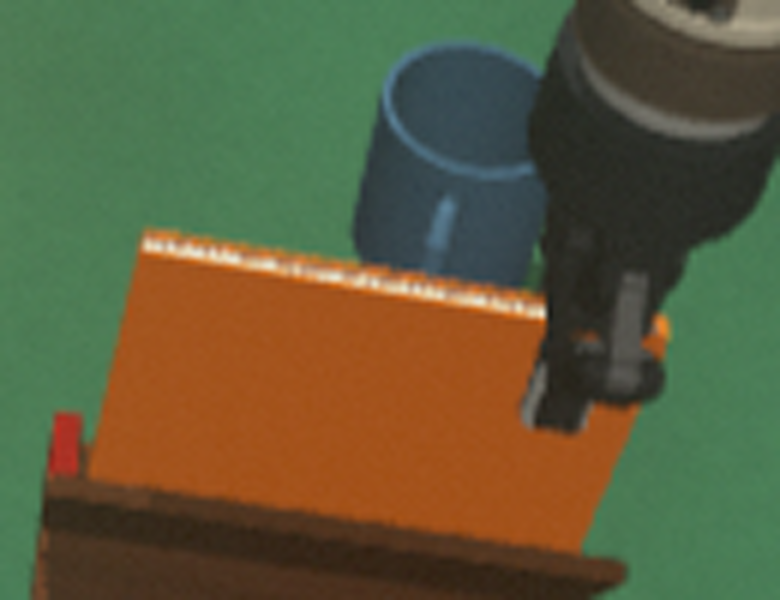

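Pressing (17 N) doesn't turn it in the grip, so I ease off and open slightly. The +y foot can then settle while the book stays captured upright.

Call:
{"op": "send_rows", "data": {
  "moves": [
    [0,0,-0.002,0],
    [0,0,-0.001,0],
    [0,0,0,0]
  ]
}}

```text
clock: 21.45
eef_pos: [0.6397, -0.2144, 0.1259]
tool_rot: [0.313, 0.95, 0.003, -0.02]
ft_force: [-1.5, 0.5, 7.1]
grip_width: 0.0092
```

Call:
{"op": "send_rows", "data": {
  "moves": [
    [0,0,0,0],
    [0,0,0,0],
    [0,0,0,0],
    [0,0,0,0]
  ],
  "claw": -0.71
}}

```text
clock: 21.85
eef_pos: [0.6386, -0.2142, 0.1231]
tool_rot: [0.313, 0.949, 0.003, -0.022]
ft_force: [-0.0, -0.9, -0.7]
grip_width: 0.0123
```

```bash
python3 look.py g11 dark;python3 - <<'E'
from fit import *
im=cv2.imread('pics/g11sf.png');c=im[270:370,370:500];cv2.imwrite('pics/z9.png',cv2.resize(c,None,fx=6,fy=6,interpolation=2))
E
```

```text
t 21.85 uvz [ 0.0045 -0.0699  0.1231] turn needed 0.0008 grip 0.0123 F [-0.0035 -0.8512 -0.6902] q [-0.326   0.6843  0.418   1.3488  0.0052  0.3109]
```

View pics/z9.png

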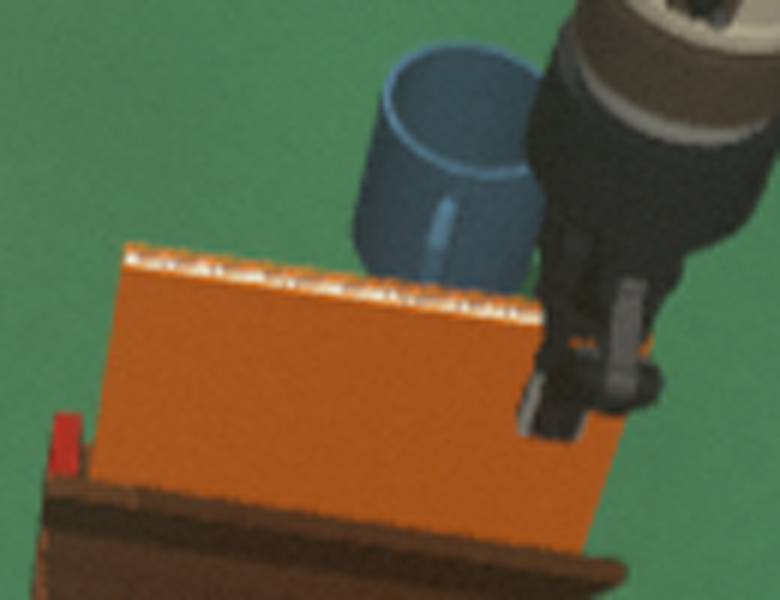

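View pics/g11w.png

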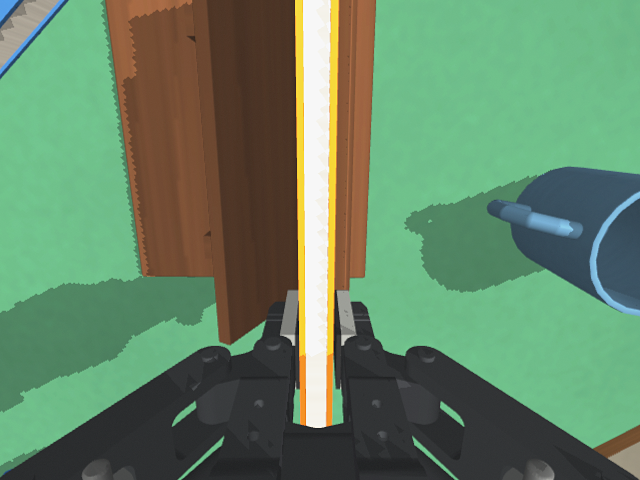

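Both ends are now on the ledge (wrist and side views show the book level and upright between the pads). Next, lean it back in steps, reversing the raise.

Call:
{"op": "send_rows", "data": {
  "moves": [
    [0,0,0,0],
    [0,-0.003,0,0],
    [0,-0.004,0,0],
    [0,0,0,0]
  ],
  "claw": -0.55
}}

```text
clock: 22.4
eef_pos: [0.6344, -0.2205, 0.124]
tool_rot: [0.313, 0.949, 0.003, -0.022]
ft_force: [0.3, 0.4, 0.6]
grip_width: 0.0191
```

Call:
{"op": "send_rows", "data": {
  "moves": [
    [0,-0.002,0,0],
    [0,-0.004,0,0],
    [0,-0.004,0,0],
    [0,-0.004,0,0],
    [0,0,0,0]
  ],
  "claw": -0.41
}}

```text
clock: 22.9
eef_pos: [0.626, -0.2319, 0.1241]
tool_rot: [0.313, 0.949, 0.003, -0.022]
ft_force: [-0.9, -0.7, -1.1]
grip_width: 0.025
```

```bash
python3 look.py g12 dark
```

```text
t 22.9 uvz [-0.0172 -0.0703  0.1241] turn needed -0.0001 grip 0.025 F [-0.9321 -0.6801 -1.1478] q [-0.3564  0.6699  0.3944  1.3386  0.0037  0.2814]
```

View pics/g12.png

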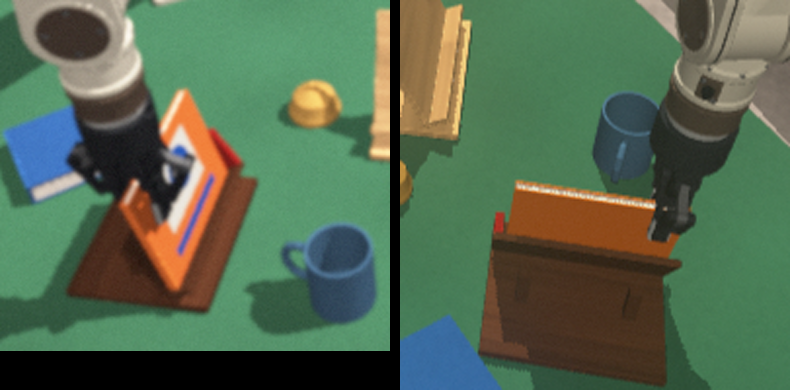

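View pics/g12w.png

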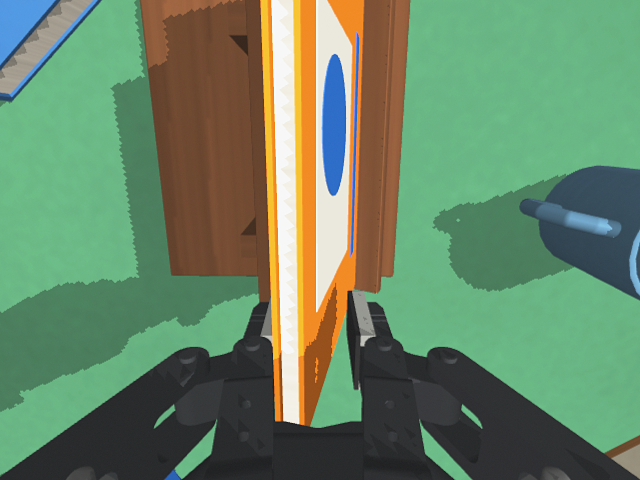

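Leaning evenly. Continuing to the backrest.

Call:
{"op": "send_rows", "data": {
  "moves": [
    [0,-0.002,0,0],
    [0,-0.004,0,0],
    [0,-0.004,0,0],
    [0,-0.004,0,0],
    [0,0,0,0]
  ],
  "claw": -0.27
}}

```text
clock: 23.55
eef_pos: [0.6177, -0.2431, 0.1242]
tool_rot: [0.314, 0.949, 0.003, -0.022]
ft_force: [-0.8, -0.3, 0.4]
grip_width: 0.0309
```

Call:
{"op": "send_rows", "data": {
  "moves": [
    [0,-0.002,0,0],
    [0,-0.004,0,0],
    [0,-0.004,0,0],
    [0,-0.004,0,0],
    [0,-0.004,0,0],
    [0,0,0,0]
  ],
  "claw": -0.1
}}

```text
clock: 24.15
eef_pos: [0.6071, -0.2574, 0.1244]
tool_rot: [0.313, 0.949, 0.003, -0.021]
ft_force: [-0.3, -0.6, 0.6]
grip_width: 0.0384
```

```bash
python3 look.py g13 dark
```

```text
t 24.15 uvz [-0.049  -0.0704  0.1244] turn needed 0.0 grip 0.0384 F [-0.263  -0.5703  0.6137] q [-0.402   0.6524  0.3637  1.3254  0.002   0.2358]
```

View pics/g13.png

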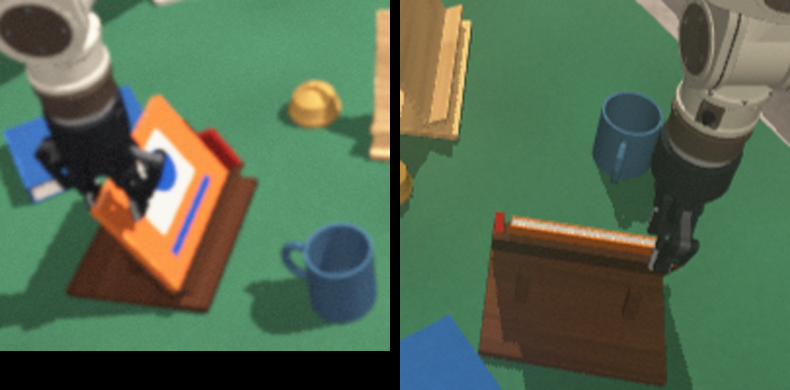

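View pics/g13w.png

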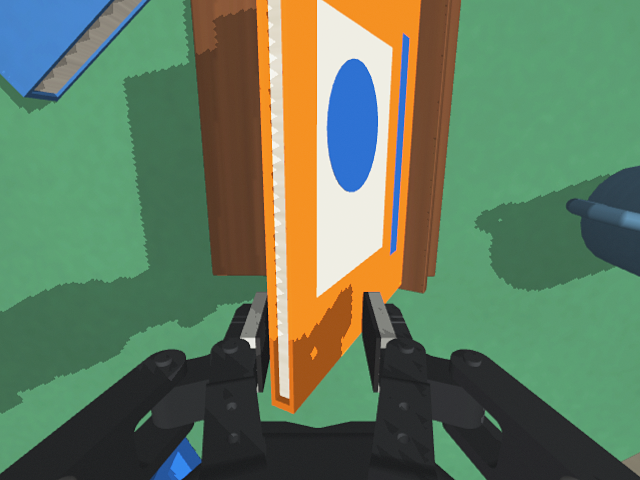

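Now the book lies on the backrest; I open more, then leave sideways past the −y end.

Call:
{"op": "send_rows", "data": {
  "moves": [
    [0,0,0,0],
    [0,-0.001,0,0],
    [0,-0.001,0,0],
    [0,0,0,0]
  ],
  "claw": 0.1
}}

```text
clock: 24.7
eef_pos: [0.6062, -0.2585, 0.1243]
tool_rot: [0.313, 0.949, 0.003, -0.022]
ft_force: [0.2, -0.4, 0.6]
grip_width: 0.0467
```

```bash
python3 look.py g14 dark; python3 -c "
from fit import *
delta('dark',-.051,-.118,.125)"
```

```text
t 24.7 uvz [-0.0504 -0.0703  0.1243] turn needed 0.0008 grip 0.0467 F [ 0.2379 -0.3615  0.5881] q [-0.4039  0.6517  0.3622  1.3246  0.0018  0.233 ]
t 24.85 uvz [-0.0504 -0.0703  0.1243] turn needed 0.0008 grip 0.0469 F [-0.0202 -0.1167  0.5227] q [-0.4039  0.6517  0.3622  1.3246  0.0019  0.2331]
tool delta (m) [-0.0477 -0.0007 -0.0027] r 0.7054374173644585 target [ 0.6442 -0.2874  0.125 ]
```

View pics/g14w.png

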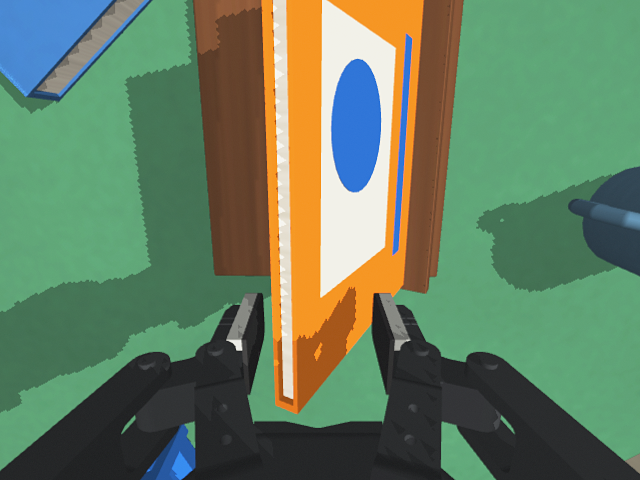

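Call:
{"op": "send_rows", "data": {
  "moves": [
    [-0.01,0,0,0],
    [-0.015,0,0,0],
    [-0.015,0,0,0],
    [-0.012,0,0,0],
    [0,0,0,0],
    [0,0,0,0]
  ]
}}

```text
clock: 25.45
eef_pos: [0.6477, -0.2892, 0.1217]
tool_rot: [0.313, 0.949, 0.003, -0.022]
ft_force: [0.7, -0.2, 0.1]
grip_width: 0.047
```

```bash
python3 look.py g15 dark
python3 - <<'E'
from fit import *
im=cv2.imread('pics/g15sf.png');c=im[320:400,370:500];cv2.imwrite('pics/za.png',cv2.resize(c,None,fx=6,fy=6,interpolation=2))
im=cv2.imread('pics/g15cf.png');c=im[250:370,130:250];cv2.imwrite('pics/zb.png',cv2.resize(c,None,fx=5,fy=5,interpolation=2))
E
```

```text
t 25.45 uvz [-0.0504 -0.1219  0.1217] turn needed 0.0007 grip 0.047 F [ 0.6915 -0.2126  0.1481] q [-0.4205  0.7663  0.5662  1.415   0.0012  0.2166]
```

View pics/za.png

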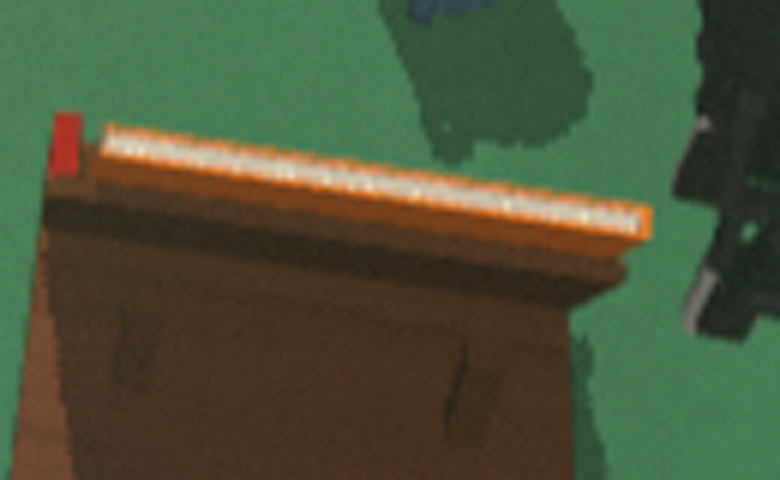

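View pics/zb.png

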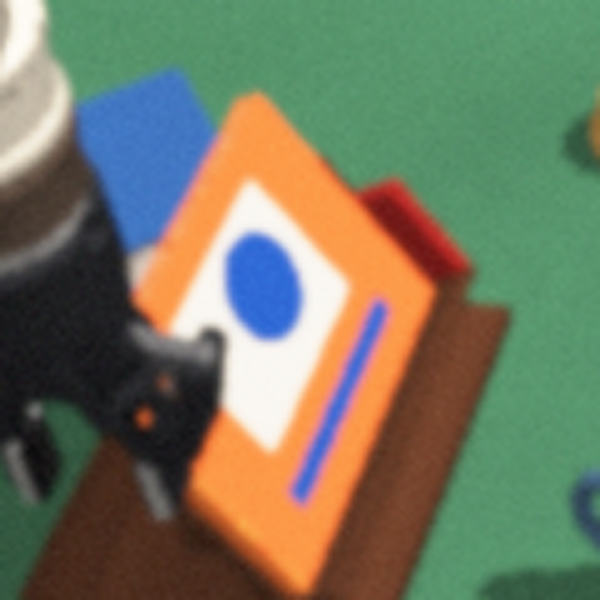

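View pics/g15w.png

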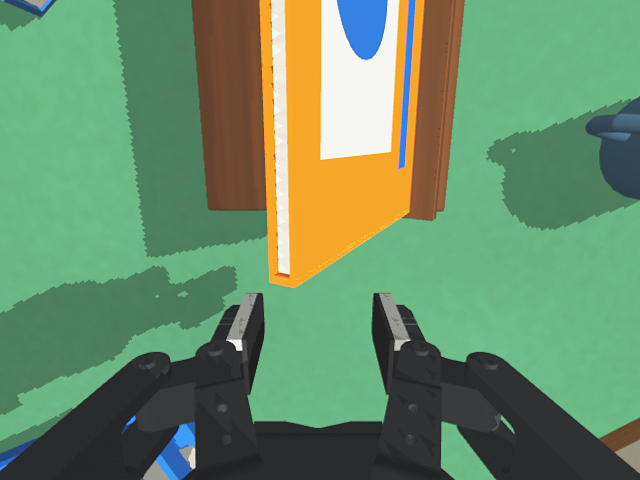

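Run:
```python
from fit import *
s=lambda u,v:(370+u/6,320+v/6)
print('back top L',ray_u('side',s(100,150),'dark',-.0657),'R',ray_u('side',s(640,238),'dark',-.0657))
print('front top L',ray_u('side',s(108,125),'dark',-.0657+.0088),'R',ray_u('side',s(650,208),'dark',-.0657+.0088))
delta('dark',-.025,-.118,.095)
```

```text
back top L [-0.0657  0.0832  0.1518] R [-0.0657 -0.0952  0.1486]
front top L [-0.0569  0.0815  0.1544] R [-0.0569 -0.0978  0.1537]
t 25.6 uvz [-0.0503 -0.1216  0.1223] turn needed 0.0011 grip 0.047 F [ 0.204  -0.4201  0.8181] q [-0.4202  0.765   0.5654  1.415   0.0012  0.2165]
tool delta (m) [0.0024 0.0255 0.0272] r 0.7115143215496074 target [ 0.6597 -0.2665  0.095 ]
```

Call:
{"op": "send_rows", "data": {
  "moves": [
    [0,0,-0.02,0],
    [0,0.01,0,0],
    [0,0.01,0,0],
    [0,0.005,0,0],
    [0,0,0,0]
  ],
  "claw": -1
}}

```text
clock: 26.1
eef_pos: [0.664, -0.2679, 0.1408]
tool_rot: [0.312, 0.95, 0.003, -0.022]
ft_force: [0.2, 0.6, 0.9]
grip_width: -0.0
```

Run:
```python
from fit import *
delta('dark',-.0255,-.118,.095)
```

```text
t 26.1 uvz [-0.0236 -0.1223  0.1408] turn needed 0.0029 grip -0.0 F [0.2104 0.5835 0.8514] q [-0.3847  0.7761  0.6342  1.4737  0.0028  0.2501]
tool delta (m) [ 0.0023 -0.0015  0.046 ] r 0.7113889862593561 target [ 0.6594 -0.2669  0.095 ]
```

The book sits on the backrest, about 7 mm short of the stop. Lowering the shut fingers beside the −y end to push it home.

Call:
{"op": "send_rows", "data": {
  "moves": [
    [0,-0.001,0.015,0.03],
    [0,0,0.015,0],
    [0,0,0.015,0],
    [0,0,0,0],
    [0,0,0,0]
  ]
}}

```text
clock: 26.6
eef_pos: [0.6609, -0.2695, 0.0963]
tool_rot: [0.314, 0.949, 0.003, -0.022]
ft_force: [0.1, -0.8, -0.7]
grip_width: -0.0
```

```bash
python3 look.py g16 dark
```

```text
t 26.6 uvz [-0.0267 -0.1207  0.0963] turn needed -0.0022 grip -0.0 F [ 0.0572 -0.7936 -0.6917] q [-0.3882  0.7895  0.5442  1.3705  0.0024  0.2517]
```

View pics/g16w.png

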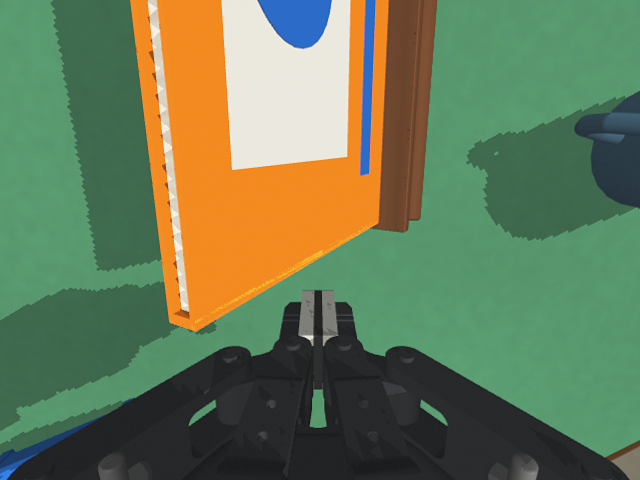

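Call:
{"op": "send_rows", "data": {
  "moves": [
    [0.005,0,0,0],
    [0.004,0,0,0],
    [0.003,0,0,0],
    [0.002,0,0,0],
    [0.002,0,0,0],
    [0,0,0,0]
  ]
}}

```text
clock: 27.35
eef_pos: [0.6486, -0.2601, 0.098]
tool_rot: [0.314, 0.949, 0.003, -0.021]
ft_force: [1.4, -1.0, 0.3]
grip_width: 0.0002
```

Call:
{"op": "send_rows", "data": {
  "moves": [
    [0.002,0,0,0],
    [0.001,0,0,0],
    [0,0,0,0]
  ]
}}

```text
clock: 27.65
eef_pos: [0.6462, -0.2583, 0.0979]
tool_rot: [0.314, 0.949, 0.003, -0.021]
ft_force: [1.4, -0.3, 0.7]
grip_width: -0.0001
```

```bash
python3 look.py g17 dark
```

```text
t 27.65 uvz [-0.0265 -0.1022  0.0979] turn needed -0.0021 grip -0.0001 F [ 1.4225 -0.2892  0.6823] q [-0.3815  0.7463  0.4662  1.3337  0.0028  0.2584]
```

View pics/g17.png

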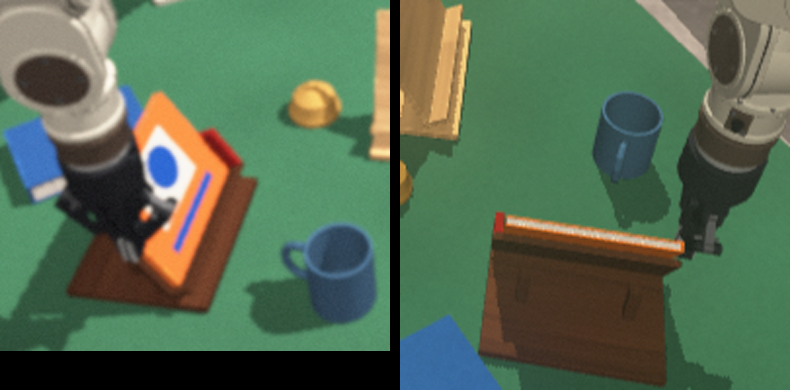

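Call:
{"op": "send_rows", "data": {
  "moves": [
    [0.001,0,0,0],
    [0.001,0,0,0],
    [0,0,0,0]
  ]
}}

```text
clock: 28.1
eef_pos: [0.6453, -0.258, 0.0984]
tool_rot: [0.315, 0.949, 0.002, -0.02]
ft_force: [3.7, -3.2, 1.4]
grip_width: 0.0001
```

Call:
{"op": "send_rows", "data": {
  "moves": [
    [0.001,0,0,0],
    [0.001,0,0,0],
    [0,0,0,0]
  ]
}}

```text
clock: 28.4
eef_pos: [0.6449, -0.2578, 0.0995]
tool_rot: [0.315, 0.949, 0.002, -0.018]
ft_force: [6.0, -5.6, 2.7]
grip_width: 0.0002
```

```bash
python3 look.py g18 dark
python3 - <<'E'
from fit import *
im=cv2.imread('pics/g18sf.png');c=im[320:400,370:500];cv2.imwrite('pics/zc.png',cv2.resize(c,None,fx=6,fy=6,interpolation=2))
E
```

```text
t 28.4 uvz [-0.0269 -0.1009  0.0995] turn needed -0.0025 grip 0.0002 F [ 5.9691 -5.5847  2.7499] q [-0.3808  0.7369  0.4531  1.3239  0.0012  0.2594]
```

View pics/zc.png

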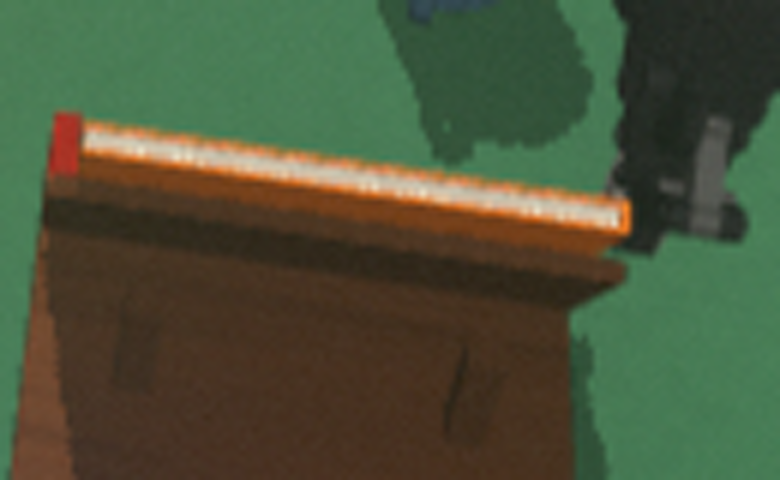

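Force rises to 8 N with no further motion, and the side view shows no gap at the red stop (crop (82,145)). Backing off to check the seating.

Call:
{"op": "send_rows", "data": {
  "moves": [
    [-0.004,0,0,0],
    [-0.008,0,0,0],
    [-0.012,0,0,0],
    [0,0,-0.03,0],
    [0,0,-0.04,0],
    [0,0,-0.04,0],
    [0,-0.04,0,0],
    [0,-0.04,0,0],
    [0,-0.04,0,0],
    [0,-0.04,0,0],
    [0,0,0,0],
    [0,0,0,0]
  ]
}}

```text
clock: 29.75
eef_pos: [0.5695, -0.4009, 0.2073]
tool_rot: [0.316, 0.949, 0.004, -0.023]
ft_force: [-0.6, 0.5, 0.8]
grip_width: -0.0002
```

```bash
python3 look.py g19 dark
python3 - <<'E'
from fit import *
P=cloud('scene',np.load('pics/g19c.npy'));im=cv2.imread('pics/g19cf.png')
_,F,fo=stand(np.load('dark.npy'),0,[]);q=(P-fo)@F
hsv=cv2.cvtColor(im,cv2.COLOR_BGR2HSV)
m=(q[...,2]>-.02)&(q[...,2]<.04)&(q[...,0]<-.01)&(q[...,0]>-.13)&(abs(q[...,1])<.085)&(hsv[...,2]>140)
z=q[m];A=np.c_[z[:,:2],np.ones(len(z))];c=np.linalg.lstsq(A,z[:,2],rcond=None)[0];r=z[:,2]-A@c;k=abs(r)<.004;c=np.linalg.lstsq(A[k],z[k,2],rcond=None)[0];print('front plane in face: dz/dx,dz/dy,z0 (expect 0,0,.010)',c,k.sum())
c2=im[250:370,130:250];cv2.imwrite('pics/zd.png',cv2.resize(c2,None,fx=5,fy=5,interpolation=2))
im=cv2.imread('pics/g19sf.png');c=im[320:400,370:500];cv2.imwrite('pics/ze.png',cv2.resize(c,None,fx=6,fy=6,interpolation=2))
E
```

```text
t 29.75 uvz [-0.1867 -0.1255  0.2073] turn needed -0.0046 grip -0.0002 F [-0.5575  0.4996  0.7858] q [-0.6108  0.7152  0.6914  1.5928 -0.006   0.0317]
front plane in face: dz/dx,dz/dy,z0 (expect 0,0,.010) [0.0006 0.0043 0.0103] 2732
```

View pics/zd.png

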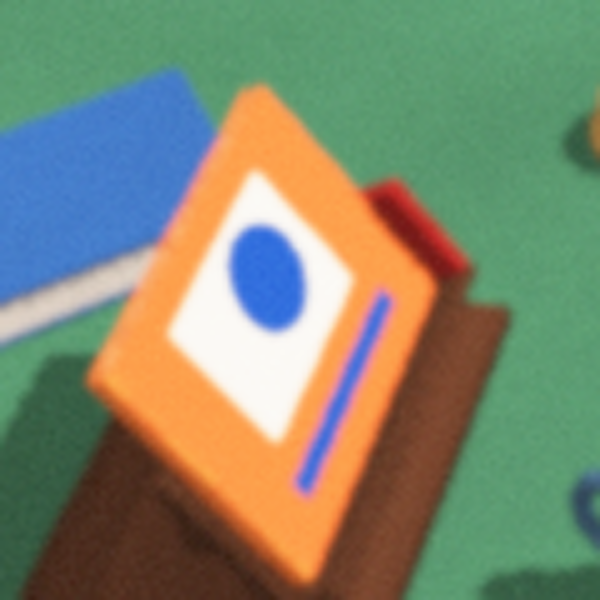

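View pics/g19w.png

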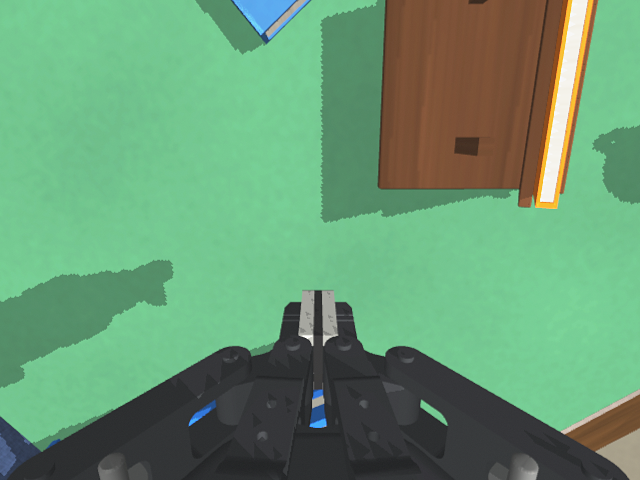

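View pics/ze.png

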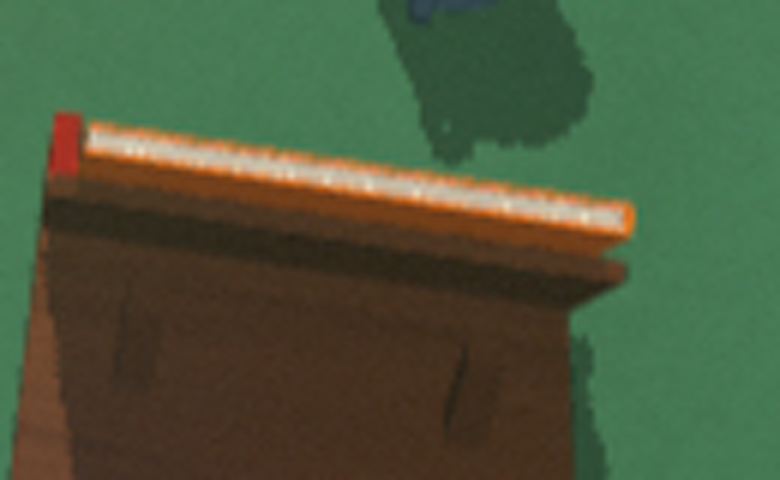

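Run:
```python
from fit import *
s=lambda u,v:(370+u/6,320+v/6)
for nm,L,Rr in(('before',(108,125),(650,208)),('pushed',(83,123),(628,199)),('now',(90,123),(632,203))):
    a=ray_u('side',s(*L),'dark',-.0569);b=ray_u('side',s(*Rr),'dark',-.0569);print(nm,a,b,'roll',(a[2]-b[2])/(a[1]-b[1])/np.sin(a0) if 0 else (a[2]-b[2])/.18/.883)
# scene: corners front face of the book by ray on face plane z=.01
im=cv2.imread('pics/g19cf.png');hsv=cv2.cvtColor(im,cv2.COLOR_BGR2HSV)
c=lambda u,v:(130+u/5,250+v/5)
i=cams.camera_info('scene');K=i['intrinsics'];T=i['T'];_,F,fo=stand(np.load('dark.npy'),0,[])
def face(uv,h):
    d=T[:3,:3]@np.array([(uv[0]-K[0,2])/K[0,0],-(uv[1]-K[1,2])/K[1,1],-1]);o=T[:3,3]-fo
    t=(h-o@F[:,2])/(d@F[:,2]);return (o+t*d)@F
for n,q in dict(TL=(262,90),BL=(437,288),BR=(312,580),TR=(100,382),barT=(384,294),barB=(303,490)).items(): print(n,face(c(*q),.01))
a=face(c(384,294),.01);b=face(c(303,490),.01);print('bar angle',(a[0]-b[0])/(a[1]-b[1]))
```

```text
before [-0.0569  0.0815  0.1544] [-0.0569 -0.0978  0.1537] roll 0.004094805473548761
pushed [-0.0569  0.0899  0.1534] [-0.0569 -0.09    0.1567] roll -0.02087571103008509
now [-0.0569  0.0875  0.154 ] [-0.0569 -0.0917  0.1549] roll -0.005961635191848921
TL [-0.1328  0.0887  0.01  ]
BL [0.0073 0.0879 0.01  ]
BR [ 0.0049 -0.0891  0.01  ]
TR [-0.1366 -0.0926  0.01  ]
barT [-0.0211  0.0588  0.01  ]
barB [-0.0191 -0.0578  0.01  ]
bar angle -0.016380470980367923
```

Run:
```python
from workcell import order,monitor
print(order.job_done()); print(monitor.get_obs()['clock'])
```

```text
the job is handed in; nothing more can be done
None
the job is handed in; nothing more can be done
```

I slid the orange book about 80 mm along the oak ledge and gripped it where it stuck out. I then carried it to the dark stand, set it on the ledge, leaned it back and pushed it against the red end stop. I handed it in at about 30 s.

**Last checks on the dark stand:**
- **Backrest:** the front cover's plane is parallel to the backrest within 0.005 rad and sits 10.3 mm out. A seated book should measure 10 mm.
- **End stop:** the +y end is about 1–2 mm from the stop, inside the 5 mm allowance. It touched under the 8 N push, then settled back when I let go.
- **Level:** between −0.006 and −0.016 rad along the ledge, with the front cover out and the right way up.
- **Bystanders:** the robot was clear of everything at hand-in. I did not re-measure the mug, novel and bell, but they look unmoved in the pictures.

**What went wrong or disagreed:**
- **First push:** the first push slid past in front of the book without moving it. I redid it closer to the backrest.
- **Tool tilt:** the last joint reached its limit early on and left the tool tilted by about 2.5°. The book therefore touched down one end first, and pressing did not level it. Easing the grip did.
- **Dark stand position:** my first estimate was about 7 mm off. I corrected it from the wrist camera.
- **Ledge height:** the scene camera put the bottom edge 5–7 mm below the ledge's surface, and the side camera put the top edge about 4 mm low. The ledge makes the first impossible, so I took both as calibration error. Contact with the ledge therefore rests on the force at touchdown and the pictures.

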